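# Seat the jamb block and hold the hinge leaf for the pin

### The job

Set the aluminium jamb block fully home on the blue base, its thick and thin holes over the thick and thin pegs, and let go of it. Then pick up the red hinge leaf and bring its knuckle into the gap between the block's two knuckles, plate level and pointing away from the block, so that all the holes line up for the pin. Finish while still holding the leaf there, steady in the air and without pushing on the block, and leave the pin, tools and bottles alone.

Things in the scene. Friction and masses are not known exactly. Their poses are not given: they have to be found in the camera images.
- base: Blue locating base fixed to the bench, plate 100 x 84 x 12 mm (x -60..40, y -42..42). Origin on the bench midway between its two upright steel pegs; z up. Thick peg: 15 mm diameter at x = -18, 30 mm above the plate. Thin peg: 9 mm at x = +18, 22 mm above the plate. Tips tapered.
- base_top (a point): Point on the top of the base plate midway between the pegs (12 mm above the bench). With the jamb block home, the centre of its underside lies here and its x points the same way as the base's.
- jamb: Loose aluminium block 70 x 54 x 40 mm (x, y, z), about 0.45 kg, two dark steel knuckles on its +x face. Origin: centre of its underside; z up. Upright through holes: 18 mm at x = -18 (thick peg), 12 mm at x = +18 (thin peg). Grip it across its 54 mm width (y) at mid length; the space beside is clear.
- jamb_bore (a point): On the jamb block's bore axis midway between its knuckles: x = +51, 32 mm above the underside; axes as the block's, y along the bore. Knuckles: 24 mm outer, 14 mm bore, 12 mm long, at y -27..-15 and 15..27, so a 30 mm gap, open from above, 16 mm from the axis to the block's face.
- leaf: Loose red hinge leaf, about 0.3 kg, flat on the bench. Origin on its underside below the bore axis; z up, +x along the plate. Plate 6 mm thick, 24 mm wide to x = 22, then 50 mm wide to x = 87. Upright rib to grip: 10 mm thick (y), x 20..70, 6 to 46 mm above the underside. Leaf and block may swap sides.
- leaf_bore (a point): Centre of the leaf's knuckle, a tube along y (24 mm outer, 14 mm bore, 24 mm long), 12 mm above the leaf's underside at x = 0; axes as the leaf's. Lined up, it coincides with jamb_bore, axes parallel, the leaf's +x the same way as the block's +x.
- leaf_grip (a point): Point in the middle of the leaf's rib, 45 mm along +x from the bore axis and 34 mm above the underside; the rib is 10 mm thick along y and its top is 12 mm higher.
- pin: Steel hinge pin, 83 mm long, 9 mm diameter with a 15 mm head, lying in the black tray; origin at its underside near mid length; not to be touched.
- wrench: Steel wrench lying on the bench; origin under its middle.
- screwdriver: Screwdriver lying on the bench; origin under its middle.
- hammer: Hammer lying on the bench; origin under its middle.
- spray: White spray bottle with blue head, 68 mm diameter, 187 mm tall; origin under its centre.
- tin: Tin with a yellow label, 76 mm diameter, 100 mm tall; origin under its centre.
- jar: Amber jar, 60 mm diameter, 80 mm tall; origin under its centre.
Not all that is in view belongs to the job. Several things look just like the leaf: the one meant starts farthest to the robot's right.

How it is judged:
By the outcome, as a careful person would: the job done as asked, in the order asked, and still so for the second after the job is handed in, while the arm keeps its last pose, push and grip.
It also fails if it takes over 56 s, if anything falls off the work surface, if the arm or the gripper's body presses on something with over 40 N, if the wrist force passes 120 N, or if a joint passes its speed limit or range.

### The arm

A 7-joint arm with a two-finger parallel gripper is mounted at the origin on the work surface. World frame = base frame: x ahead of the robot, y to its left, z up, the work surface at z = 0. Lengths are in m, angles in rad, forces in N, time in s.
With the tool pointing down it reaches from about 0.4 to 0.85 m from the base axis. Payload 10.4 kg.
Tool frame: the origin (TCP) lies at the centre of the arm's flange, where the gripper is bolted on; the fingertips stand 173 mm ahead of it and the grasp point (between the pads) lies 155 mm ahead of it (manip.nose_length is the distance from the TCP to the fingertips, in m); z points along the fingers, x is the direction in which the jaws open and shut, and the axes are right-handed (so a half turn about z gives the same grasp; the last joint's range is limited). The gripper opens to 85 mm and grips with 20 to 120 N. Pads are 22 mm wide; open, the fingers measure 114 mm over their backs; the gripper's body (76 mm by 85 mm) begins 54 mm behind the grasp point. The pads swing forward as they close: fully open they stand 13 mm farther back than shut.
Start: joints at [1.217, 0.332, -0.065, 1.46, 0.022, 1.35, -0.088], TCP at [0.203, -0.591, 0.405] pointing down, gripper open.
Joint ranges: [-2.6, 2.6], [-0.5, 2.12], [-1.47, 1.34], [0.16, 2.42], [-1.27, 4.41], [0.06, 2.06], [-2.6, 2.6]. Speed limits (rad/s): [2.22, 2.22, 2.79, 2.79, 3.14, 3.14, 3.14].

### API

Orientations are given as a unit quaternion [x, y, z, w].
In Python, from workcell import status, cams, order, manip gives the robot as it stands.
- The arm moves only by the tool servo_tool, never from a script. Its argument "motion" is a list that holds one entry, the list of rows, each a list of 6 numbers: the shift along the tool's x, y, z in units of 50 mm (1.0 is 50 mm), then the turn, a rotation vector about the tool's x, y, z in units of 5 degrees (1.0 is 5 degrees). In form: [[[x, y, z, ax, ay, az], ...]]. A call has 1 to 12 rows; each row shifts and turns the pose as measured when the row begins, along the tool's axes as they then stand; what a row does not reach is not made up. A row lasts 1/10 s, in which the tool goes at most 50 mm and 8.59 degrees, less where a joint would pass 70% of its speed; a pose out of reach is approached as far as the arm can. A call is refused whole if a number of a shift passes 1 or a number of a turn 1, either way. A call with a gripper value outside its range is refused whole. "jaw" is the closure in counts, from 0 (fully open) to 255 (shut), set as the call begins (left out, the last holds). The fingers move at their own pace and stop on an object; "force" is the grip in N (left out, the last holds). Time passes only in rows, so rows that do not move let the fingers close. It gives the time, the measured TCP pose, the force and the opening at its end, in the units of the state.
- status.get_obs(): the state, without advancing time (a new reading comes with each control period).
- cams.camera(name): name is "side" or "top" or "wrist"; returns a dict with "color" (480x640x3 uint8, red, green, blue), "vertical_fov" (degrees; the focal length in pixels is half the picture's height over the tangent of half this angle, whatever the lens; pixels are square), "cx", "cy" (the principal point, pixels), "extrinsics" (4x4, takes a point from camera to world coordinates). Camera axes: x right, y down, z forward; pixel columns grow to the right and rows downward; lengths in m; the calibration is good to about 2 mm. A picture is of the moment at which its call begins. There is no depth.
- order.hand_in(): hands the job in, once; it reports no verdict.
The state is a dict: "clock": time; "joint_pos": joint angles; "joint_velocities": joint speeds; "tau": joint torques, N m; "position": TCP position; "ee_rot": TCP orientation; "ft_force": force on the tool from outside, world axes, zero at the start; "torque": the same for the moment, N m; "grip_width": opening from 0.0 (shut) to 1.0 (fully open).
Only numpy, scipy, OpenCV 4.12 (cv2) and the standard library are available. Lean on these libraries where they do the work, as an engineer would, in place of code of your own. Each camera call takes 0.05 s, during which the arm holds its last target.

## Working session

There is one attempt and no reset: what is moved stays moved. The work goes in short steps, Python scripts to look and compute and a tool call to move; the robot and the scene stay as the last step left them, time stands still between calls to the robot, and variables do not carry over. Pictures are saved under pics/ and viewed, and the job is handed in when it is done.

Besides the shell and the picture viewer there is one more tool, called in YAML: its name, and indented under it one key for each argument. servo_tool: Moves the arm, as the interface text tells. Its arguments: {"type":"object","properties":{"motion":{"type":"array","items":{"type":"array","items":{"type":"array","items":{"type":"number"}}}},"jaw":{"type":"number"},"force":{"type":"number"}},"required":["motion"]}

```bash
ls; mkdir -p pics; python3 - <<'E'
from workcell import status,cams,manip
import cv2,numpy as np
np.set_printoptions(precision=4,suppress=True)
print(status.get_obs()); print(manip.nose_length)
for n in("side","top","wrist"):
    c=cams.camera(n); cv2.imwrite(f"pics/{n}0.png",c["color"][:,:,::-1]); print(n,c["vertical_fov"],c["cx"],c["cy"],c["extrinsics"],[k for k in c])
E
```

```text
pics
{'clock': 0.0, 'joint_pos': array([ 1.2174,  0.3329, -0.0647,  1.4609,  0.0216,  1.3499, -0.0885]), 'joint_velocities': array([-0.0003,  0.0005,  0.0011,  0.0002,  0.003 ,  0.0006,  0.001 ]), 'tau': array([ -0.002 , -62.5442,   0.0478, -39.1605,   0.0162,   0.0098,
         0.0001]), 'position': array([ 0.203 , -0.591 ,  0.4039]), 'ee_rot': array([ 0.8139, -0.5811, -0.0006, -0.0004]), 'ft_force': array([ 0.6527, -0.3891, -0.7242]), 'torque': array([0.0335, 0.0341, 0.0013]), 'grip_width': 0.9959942444532721}
0.1734
side 50.182986088845844 320.2046785374145 235.83900410299637 [[-0.902  -0.2621  0.343   0.1133]
 [-0.4316  0.5601 -0.7071  0.7947]
 [-0.0067 -0.7859 -0.6184  0.8496]
 [ 0.      0.      0.      1.    ]] ['color', 'vertical_fov', 'cx', 'cy', 'extrinsics']
top 50.36322456812337 321.85625022843084 244.87362883677878 [[-0.0276 -0.9815  0.1893  0.3449]
 [-0.9994  0.0308  0.0138 -0.0884]
 [-0.0193 -0.1888 -0.9818  1.0614]
 [ 0.      0.      0.      1.    ]] ['color', 'vertical_fov', 'cx', 'cy', 'extrinsics']
wrist 67.84826120713073 317.24465104383995 242.37199789894288 [[ 0.3252 -0.9128 -0.2469  0.2652]
 [-0.9456 -0.3144 -0.0833 -0.5703]
 [-0.0016  0.2606 -0.9654  0.3744]
 [ 0.      0.      0.      1.    ]] ['color', 'vertical_fov', 'cx', 'cy', 'extrinsics']
```

View pics/top0.png

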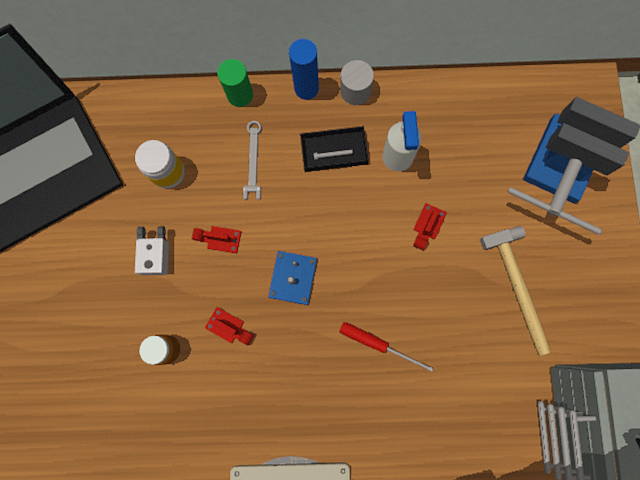

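View pics/side0.png

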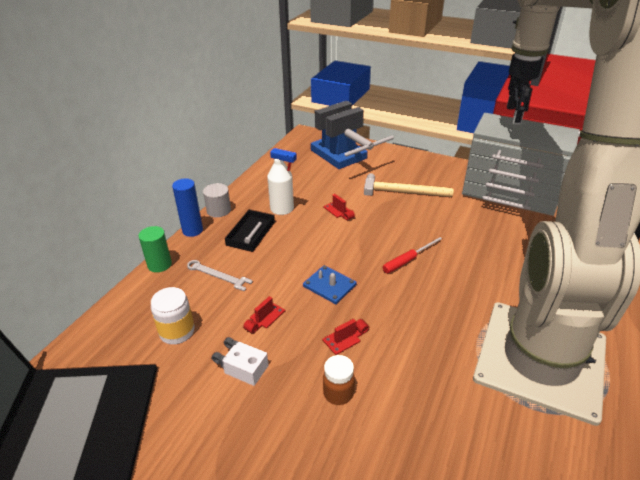

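View pics/wrist0.png

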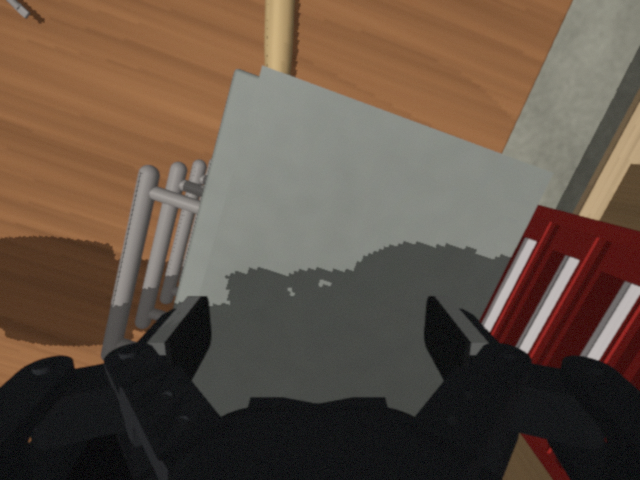

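The top view shows the jamb at (150,253), the base at (293,277) and three red leaves at (430,226), (218,239) and (229,326). The target leaf is the one at (430,226), farthest to the robot's right. I'll zoom in to measure.

```bash
python3 - <<'E'
import cv2,numpy as np
t=cv2.imread("pics/top0.png"); s=cv2.imread("pics/side0.png")
def cr(im,x,y,w,h,k=6): return cv2.resize(im[y:y+h,x:x+w],(w*k,h*k),interpolation=cv2.INTER_CUBIC)
a=np.hstack([cr(t,120,215,65,65),cr(t,260,243,65,65)])
b=np.hstack([cr(t,400,195,65,65),cr(s,205,330,65,65)])
cv2.imwrite("pics/z.png",cv2.resize(np.vstack([a,b]),(600,600)) if 0 else np.vstack([a,b]))
c=np.hstack([cr(s,298,250,65,65),cr(s,310,180,65,65)])
cv2.imwrite("pics/z2.png",c)
E
```

```text
(no output)
```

View pics/z.png

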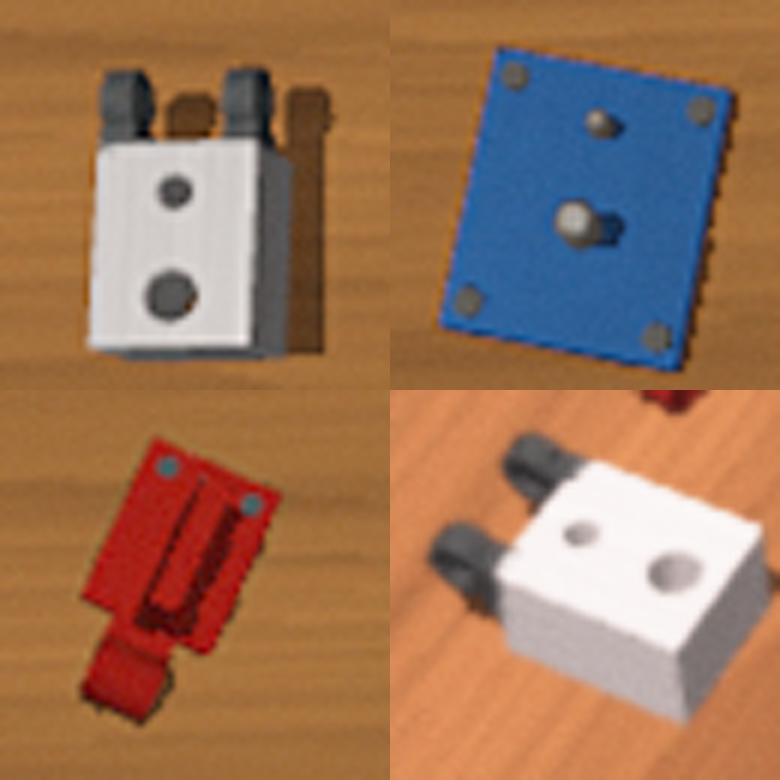

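View pics/z2.png

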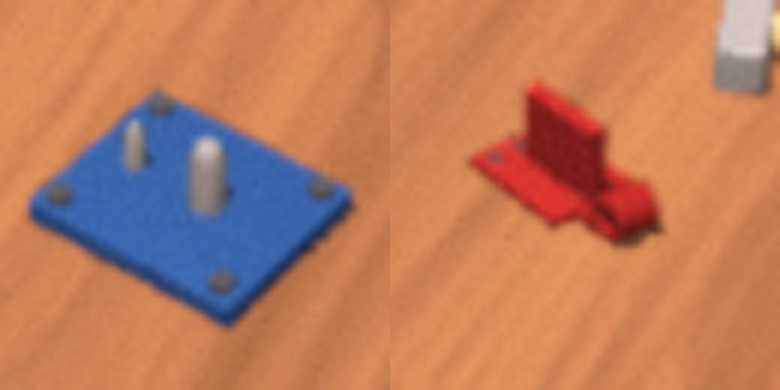

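```bash
cat > h.py <<'E'
import numpy as np,cv2
from scipy.optimize import least_squares
from scipy.spatial.transform import Rotation as R
from workcell import status,cams
np.set_printoptions(precision=4,suppress=True)
def K(c):
    f=240/np.tan(np.radians(c["vertical_fov"]/2)); return f,c["cx"],c["cy"]
def proj(c,P):
    P=np.atleast_2d(P);E=c["extrinsics"];q=(P-E[:3,3])@E[:3,:3];f,cx,cy=K(c)
    return np.c_[f*q[:,0]/q[:,2]+cx,f*q[:,1]/q[:,2]+cy]
def onplane(c,uv,z):
    uv=np.atleast_2d(uv).astype(float);f,cx,cy=K(c);E=c["extrinsics"]
    d=np.c_[(uv[:,0]-cx)/f,(uv[:,1]-cy)/f,np.ones(len(uv))]@E[:3,:3].T
    t=(z-E[2,3])/d[:,2];return E[:3,3]+d*t[:,None]
def place(p,M,z0=0):
    M=np.atleast_2d(M);c,s=np.cos(p[2]),np.sin(p[2])
    return np.c_[p[0]+c*M[:,0]-s*M[:,1],p[1]+s*M[:,0]+c*M[:,1],z0+M[:,2]]
def fit(c,M,uv,p0,z0=0):
    r=least_squares(lambda p:(proj(c,place(p,M,z0))-uv).ravel(),p0,x_scale=[.01,.01,.1])
    return r.x,np.abs(r.fun).max(),r.fun.reshape(-1,2)
def go(target,yaw,tilt=None):
    "print the shift/turn from the present TCP to target position with tool down, x axis at world angle yaw (mod pi)"
    o=status.get_obs();Rm=R.from_quat(o["ee_rot"]);best=None
    for y in(yaw,yaw+np.pi):
        Rt=R.from_matrix(np.c_[[np.cos(y),np.sin(y),0],[np.sin(y),-np.cos(y),0],[0,0,-1]])
        w=(Rm.inv()*Rt).as_rotvec(degrees=True)
        if best is None or np.linalg.norm(w)<np.linalg.norm(best):best=w
    sh=Rm.inv().apply(np.array(target)-o["position"])*1000
    print("t",o["clock"],"pos",o["position"],"shift tool mm",sh,"units",sh/50,"turn units",best/5,"F",o["ft_force"],"w",o["grip_width"])
E
python3 - <<'E'
from h import *
c=cams.camera("top")
def px(l,ox,oy): return np.array(l)/6-.5+[ox,oy]
# jamb
uv=px([(98,143),(258,136),(250,345),(88,346),(175,191),(170,295)],120,215)
M=np.array([(35,27,40),(35,-27,40),(-35,-27,40),(-35,27,40),(18,0,40),(-18,0,40)])/1e3
print(onplane(c,uv,.04)); print("jamb",fit(c,M,uv,[.4,.2,0]))
uv=px([(108,48),(345,90),(290,370),(50,323)],260,243)
M=np.array([(40,42,12),(40,-42,12),(-60,-42,12),(-60,42,12)])/1e3
print("base",fit(c,M,uv,[.4,0,0]))
uv=px([(157,48),(281,103),(207,265),(82,210)],400,195)
M=np.array([(87,25,6),(87,-25,6),(22,-25,6),(22,25,6)])/1e3
print("leaf",fit(c,M,uv,[.4,-.3,0]))
E
```

```text
[[0.5676 0.3083 0.04  ]
 [0.5683 0.2531 0.04  ]
 [0.4961 0.2536 0.04  ]
 [0.4974 0.3087 0.04  ]
 [0.55   0.2811 0.04  ]
 [0.514  0.2814 0.04  ]]
jamb (array([ 0.5322,  0.281 , -0.0068]), np.float64(0.6144888535662005), array([[ 0.2194,  0.0863],
       [-0.3404,  0.6145],
       [-0.3295, -0.4624],
       [ 0.2313, -0.0089],
       [ 0.0764, -0.1156],
       [ 0.1441, -0.0937]]))
base (array([ 0.4914, -0.0133, -0.2161]), np.float64(0.6080426157367071), array([[ 0.1246, -0.608 ],
       [ 0.0086, -0.3161],
       [-0.053 ,  0.341 ],
       [-0.0793,  0.5515]]))
leaf (array([ 0.5453, -0.2785, -0.4756]), np.float64(0.6050242644317336), array([[-0.605 , -0.292 ],
       [ 0.4328,  0.2918],
       [ 0.5961,  0.3952],
       [-0.4313, -0.4083]]))
```

```bash
cat >> h.py <<'E'
def down(y): return R.from_matrix(np.c_[[np.cos(y),np.sin(y),0],[np.sin(y),-np.cos(y),0],[0,0,-1]])
def plan(target,yaw,n=None,near=None):
    "rows (tool axes, round units) from the present pose to target, tool down, jaw axis at yaw (mod pi; near: pick nearest to that tool yaw)"
    o=status.get_obs();R0=R.from_quat(o["ee_rot"]);p=np.array(o["position"])
    x=R0.as_matrix()[:,0];cur=np.arctan2(x[1],x[0]);ref=cur if near is None else near
    y=min((yaw+k*np.pi for k in range(-3,4)),key=lambda a:abs(a-ref))
    w=(R0.inv()*down(y)).as_rotvec(degrees=True);d=np.array(target)-p
    need=max(np.linalg.norm(d)/.045,np.abs(w).max()/4.9)
    n=n or int(np.ceil(need+.01))
    print(f"t {o['clock']:.2f} pos",p,"yaw",cur,"->",y,"d mm",d*1e3,"turn deg",w,"n",n,"need",round(need,2))
    rows=[]
    for i in range(n):
        Ri=R0*R.from_rotvec(w*i/n,degrees=True)
        rows.append([round(float(v),2)+0. for v in np.r_[Ri.inv().apply(d/n)/.05,w/n/5]])
    print(rows)
E
python3 - <<'E'
from h import *
plan([.50,-.36,.405],-0.4756+np.pi/2)
E
```

```text
t 0.20 pos [ 0.203  -0.591   0.4042] yaw -1.2400011861512998 -> -2.0463963267948966 d mm [296.9958 231.0334   0.7638] turn deg [ 0.0206  0.0455 46.203 ] n 10 need 9.43
[[-0.24, -0.71, 0.0, 0.0, 0.0, 0.92], [-0.3, -0.69, 0.0, 0.0, 0.0, 0.92], [-0.36, -0.66, 0.0, 0.0, 0.0, 0.92], [-0.41, -0.63, 0.0, 0.0, 0.0, 0.92], [-0.46, -0.6, 0.0, 0.0, 0.0, 0.92], [-0.5, -0.56, 0.0, 0.0, 0.0, 0.92], [-0.55, -0.52, 0.0, 0.0, 0.0, 0.92], [-0.59, -0.47, 0.0, 0.0, 0.0, 0.92], [-0.62, -0.42, 0.0, 0.0, 0.0, 0.92], [-0.66, -0.37, 0.0, 0.0, 0.0, 0.92]]
```

```bash
python3 - <<'E'
from h import *
plan([.56,-.30,.39],-0.4756+np.pi/2,12)
E
```

```text
t 0.20 pos [ 0.203  -0.591   0.4042] yaw -1.2400011861512998 -> -2.0463963267948966 d mm [356.9958 291.0334 -14.2362] turn deg [ 0.0206  0.0455 46.203 ] n 12 need 10.24
[[-0.27, -0.72, 0.02, 0.0, 0.0, 0.77], [-0.31, -0.7, 0.02, 0.0, 0.0, 0.77], [-0.36, -0.68, 0.02, 0.0, 0.0, 0.77], [-0.4, -0.65, 0.02, 0.0, 0.0, 0.77], [-0.45, -0.62, 0.02, 0.0, 0.0, 0.77], [-0.49, -0.59, 0.02, 0.0, 0.0, 0.77], [-0.53, -0.56, 0.02, 0.0, 0.0, 0.77], [-0.56, -0.52, 0.02, 0.0, 0.0, 0.77], [-0.6, -0.48, 0.02, 0.0, 0.0, 0.77], [-0.63, -0.44, 0.02, 0.0, 0.0, 0.77], [-0.66, -0.4, 0.02, 0.0, 0.0, 0.77], [-0.68, -0.35, 0.02, 0.0, 0.0, 0.77]]
```

servo_tool:
  motion:
    - [[-0.27, -0.72, 0.02, 0, 0, 0.77], [-0.31, -0.7, 0.02, 0, 0, 0.77], [-0.36, -0.68, 0.02, 0, 0, 0.77], [-0.4, -0.65, 0.02, 0, 0, 0.77], [-0.45, -0.62, 0.02, 0, 0, 0.77], [-0.49, -0.59, 0.02, 0, 0, 0.77], [-0.53, -0.56, 0.02, 0, 0, 0.77], [-0.56, -0.52, 0.02, 0, 0, 0.77], [-0.6, -0.48, 0.02, 0, 0, 0.77], [-0.63, -0.44, 0.02, 0, 0, 0.77], [-0.66, -0.4, 0.02, 0, 0, 0.77], [-0.68, -0.35, 0.02, 0, 0, 0.77]]
  jaw: 0

```text
clock: 1.4
position: [0.5712, -0.2996, 0.3887]
ee_rot: [-0.501, 0.865, 0.002, -0.002]
ft_force: [0.0, -1.0, -0.4]
grip_width: 0.999
```

```bash
python3 - <<'E'
from h import *
c=cams.camera("wrist"); cv2.imwrite("pics/w1.png",c["color"][:,:,::-1]); np.save("w1.npy",c,allow_pickle=True)
plan([.56,-.30,.39],-0.4756+np.pi/2)
E
```

```text
t 1.45 pos [ 0.5759 -0.2932  0.3879] yaw -2.08863591384154 -> -2.0463963267948966 d mm [-15.9083  -6.8355   2.0585] turn deg [ 0.2726  0.1548 -2.4198] n 1 need 0.49
[[0.28, 0.21, -0.04, 0.05, 0.03, -0.48]]
```

View pics/w1.png

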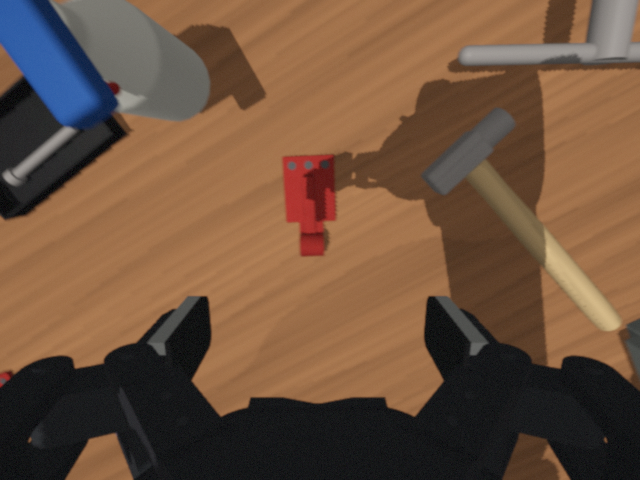

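The wrist view shows the target leaf at about (310,205), with its knuckle at (312,244). I'll measure it more closely later. Next I go to the jamb.

```bash
python3 - <<'E'
from h import *
plan([.51,.281,.36],-0.007+np.pi/2,14)
E
```

```text
t 1.45 pos [ 0.5759 -0.2932  0.3879] yaw -2.08863591384154 -> -1.5777963267948965 d mm [-65.9083 574.1645 -27.9415] turn deg [  0.2317   0.2162 -29.2685] n 14 need 12.86
[[-0.67, 0.49, 0.04, 0.0, 0.0, -0.42], [-0.68, 0.46, 0.04, 0.0, 0.0, -0.42], [-0.7, 0.44, 0.04, 0.0, 0.0, -0.42], [-0.72, 0.41, 0.04, 0.0, 0.0, -0.42], [-0.73, 0.39, 0.04, 0.0, 0.0, -0.42], [-0.74, 0.36, 0.04, 0.0, 0.0, -0.42], [-0.76, 0.33, 0.04, 0.0, 0.0, -0.42], [-0.77, 0.3, 0.04, 0.0, 0.0, -0.42], [-0.78, 0.28, 0.04, 0.0, 0.0, -0.42], [-0.79, 0.25, 0.04, 0.0, 0.0, -0.42], [-0.8, 0.22, 0.04, 0.0, 0.0, -0.42], [-0.8, 0.19, 0.04, 0.0, 0.0, -0.42], [-0.81, 0.16, 0.04, 0.0, 0.0, -0.42], [-0.82, 0.13, 0.04, 0.0, 0.0, -0.42]]
```

servo_tool:
  motion:
    - [[-0.67, 0.49, 0.04, 0, 0, -0.42], [-0.68, 0.46, 0.04, 0, 0, -0.42], [-0.7, 0.44, 0.04, 0, 0, -0.42], [-0.72, 0.41, 0.04, 0, 0, -0.42], [-0.73, 0.39, 0.04, 0, 0, -0.42], [-0.74, 0.36, 0.04, 0, 0, -0.42], [-0.76, 0.33, 0.04, 0, 0, -0.42], [-0.77, 0.3, 0.04, 0, 0, -0.42], [-0.78, 0.28, 0.04, 0, 0, -0.42], [-0.79, 0.25, 0.04, 0, 0, -0.42], [-0.8, 0.22, 0.04, 0, 0, -0.42]]

```text
clock: 2.55
position: [0.5188, 0.1716, 0.3646]
ee_rot: [-0.669, 0.743, 0.002, -0.001]
ft_force: [0.8, -0.9, -0.2]
grip_width: 0.999
```

```bash
python3 - <<'E'
from h import *
plan([.51,.281,.36],-0.007+np.pi/2)
E
```

```text
t 2.55 pos [0.5188 0.1716 0.3646] yaw -1.6748383674508993 -> -1.5777963267948965 d mm [ -8.7696 109.3536  -4.6001] turn deg [ 0.2587  0.1393 -5.5598] n 3 need 2.44
[[-0.72, 0.13, 0.03, 0.02, 0.01, -0.37], [-0.72, 0.11, 0.03, 0.02, 0.01, -0.37], [-0.73, 0.09, 0.03, 0.02, 0.01, -0.37]]
```

servo_tool:
  motion:
    - [[-0.72, 0.13, 0.1, 0.02, 0, -0.37], [-0.72, 0.11, 0.1, 0.02, 0, -0.37], [-0.6, 0.09, 0.1, 0.02, 0, -0.3], [0, 0, 0, 0, 0, 0], [0, 0, 0, 0, 0, 0]]

```text
clock: 3.05
position: [0.5057, 0.2848, 0.349]
ee_rot: [0.708, -0.707, -0.002, -0.002]
ft_force: [0.3, -0.3, -1.1]
grip_width: 0.998
```

```bash
python3 - <<'E'
from h import *
c=cams.camera("wrist"); cv2.imwrite("pics/w2.png",c["color"][:,:,::-1]); np.save("w2.npy",c,allow_pickle=True)
plan([.532,.281,.185],-0.007+np.pi/2)
print(status.get_obs()["joint_velocities"])
E
```

```text
t 3.10 pos [0.5055 0.2849 0.349 ] yaw -1.5695843549722515 -> -1.5777963267948965 d mm [  26.4826   -3.8619 -163.9798] turn deg [0.0299 0.29   0.4706] n 4 need 3.69
[[0.02, -0.13, 0.82, 0.0, 0.01, 0.02], [0.02, -0.13, 0.82, 0.0, 0.01, 0.02], [0.02, -0.13, 0.82, 0.0, 0.01, 0.02], [0.02, -0.13, 0.82, 0.0, 0.01, 0.02]]
[ 0.0157 -0.0105  0.0085  0.0024 -0.0013  0.0014 -0.0004]
```

View pics/w2.png

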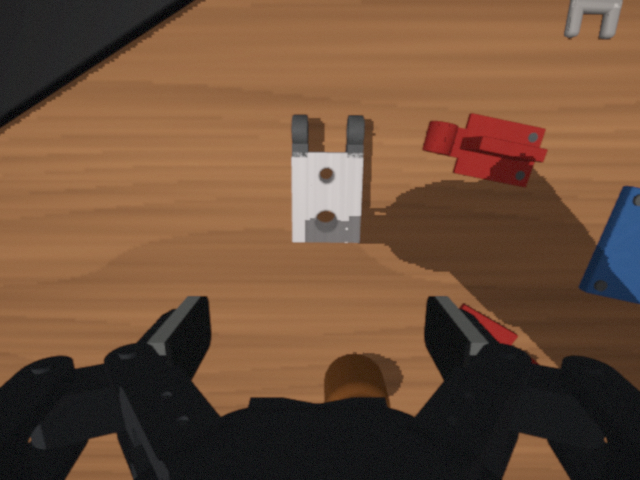

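The jamb sits at about (327,198), with its thin hole at (326,175), its thick hole at (326,217) and the knuckles pointing up.

```bash
python3 - <<'E'
from h import *
c=np.load("w2.npy",allow_pickle=True).item()
im=c["color"][:,:,::-1]
z=cv2.resize(im[105:255,280:380],None,fx=5,fy=5,interpolation=cv2.INTER_CUBIC)[:600] 
z=cv2.resize(im[140:255,280:380],None,fx=5,fy=5,interpolation=cv2.INTER_CUBIC)
cv2.imwrite("pics/w2z.png",z)
M=np.array([(35,27,40),(35,-27,40),(-35,-27,40),(-35,27,40),(18,0,40),(-18,0,40)])/1e3
uv=np.array([(292,153),(361,152),(361,243),(293,242),(326,175),(326,217)],float)
print(fit(c,M,uv,[.53,.28,0]))
E
```

```text
(array([0.532 , 0.2785, 0.0099]), np.float64(3.6207233231797034), array([[-1.145 , -0.6115],
       [ 1.0234, -0.2088],
       [-1.0973, -2.0104],
       [ 0.2309, -0.5632],
       [ 0.4485, -0.1782],
       [ 0.5156,  3.6207]]))
```

View pics/w2z.png

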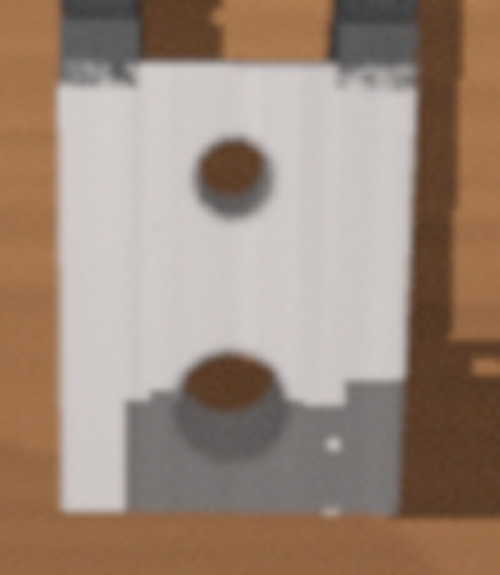

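```bash
python3 - <<'E'
from h import *
c=np.load("w2.npy",allow_pickle=True).item()
print(c["extrinsics"])
M=np.array([(35,27,40),(35,-27,40),(-35,-27,40),(-35,27,40),(18,0,40),(-18,0,40)])/1e3
uv=np.array([(59,62),(418,62),(400,513),(62,513),(233,177),(231,407)],float)/5-.5+[280,140]
print(onplane(c,uv,.04))
print(fit(c,M,uv,[.53,.28,0]))
E
```

```text
[[ 0.0017 -0.9653 -0.261   0.5715]
 [-1.     -0.0028  0.0042  0.2845]
 [-0.0048  0.261  -0.9653  0.3193]
 [ 0.      0.      0.      1.    ]]
[[0.5671 0.3055 0.04  ]
 [0.5672 0.251  0.04  ]
 [0.4963 0.2515 0.04  ]
 [0.4962 0.3063 0.04  ]
 [0.5499 0.279  0.04  ]
 [0.5138 0.279  0.04  ]]
(array([ 0.5318,  0.2787, -0.0041]), np.float64(0.8699287989476545), array([[-0.044 ,  0.2525],
       [-0.6944,  0.6809],
       [-0.4465, -0.4169],
       [ 0.5004, -0.8699],
       [ 0.4386,  0.1899],
       [ 0.272 , -0.0283]]))
```

```bash
python3 - <<'E'
from h import *
plan([.532,.280,.180],-0.005+np.pi/2,5)
E
```

```text
t 3.10 pos [0.5055 0.2849 0.349 ] yaw -1.5695843549722515 -> -1.5757963267948965 d mm [  26.4826   -4.8619 -168.9798] turn deg [0.0296 0.2901 0.356 ] n 5 need 3.8
[[0.02, -0.11, 0.68, 0.0, 0.01, 0.01], [0.02, -0.11, 0.68, 0.0, 0.01, 0.01], [0.02, -0.11, 0.68, 0.0, 0.01, 0.01], [0.02, -0.11, 0.68, 0.0, 0.01, 0.01], [0.02, -0.11, 0.68, 0.0, 0.01, 0.01]]
```

servo_tool:
  motion:
    - [[0.04, -0.26, 0.4, 0, 0.02, 0.02], [0.04, -0.26, 0.6, 0, 0.02, 0.02], [0, 0, 0.7, 0, 0, 0], [0, 0, 0.6, 0, 0, 0], [0, 0, 0.4, 0, 0, 0], [0, 0, 0, 0, 0, 0], [0, 0, 0, 0, 0, 0]]

```text
clock: 3.8
position: [0.5373, 0.2714, 0.2122]
ee_rot: [-0.701, 0.713, -0.003, 0.001]
ft_force: [0.3, -0.3, 1.0]
grip_width: 1.004
```

```bash
python3 - <<'E'
from h import *
plan([.532,.280,.180],-0.005+np.pi/2)
E
```

```text
t 3.80 pos [0.5373 0.2714 0.2122] yaw -1.5877816388718813 -> -1.5757963267948965 d mm [ -5.3231   8.5727 -32.2182] turn deg [-0.3133 -0.0955 -0.6864] n 1 need 0.75
[[-0.17, 0.11, 0.64, -0.06, -0.02, -0.14]]
```

servo_tool:
  motion:
    - [[-0.17, 0.11, 0.3, -0.03, 0, -0.14], [0, 0, 0, 0, 0, 0], [0, 0, 0, 0, 0, 0]]

```text
clock: 4.1
position: [0.5328, 0.2804, 0.1992]
ee_rot: [-0.705, 0.709, -0.002, 0.002]
ft_force: [0.1, -0.2, 0.1]
grip_width: 0.997
```

```bash
python3 - <<'E'
from h import *
plan([.532,.280,.180],-0.005+np.pi/2)
E
```

```text
t 4.10 pos [0.5328 0.2804 0.1992] yaw -1.5760189841056784 -> -1.5757963267948965 d mm [ -0.8189  -0.4009 -19.2053] turn deg [-0.3891 -0.0149 -0.0127] n 1 need 0.43
[[0.01, 0.02, 0.38, -0.08, 0.0, 0.0]]
```

Settled well. Now I descend the last part and close.

servo_tool:
  motion:
    - [[0, 0.02, 0.2, -0.08, 0, 0], [0, 0, 0.2, 0, 0, 0], [0, 0, 0, 0, 0, 0], [0, 0, 0, 0, 0, 0]]

```text
clock: 4.5
position: [0.5319, 0.2808, 0.1784]
ee_rot: [-0.705, 0.709, -0.0, 0.0]
ft_force: [0.4, -0.1, 0.3]
grip_width: 0.998
```

servo_tool:
  motion:
    - [[0, 0, 0, 0, 0, 0], [0, 0, 0, 0, 0, 0], [0, 0, 0, 0, 0, 0], [0, 0, 0, 0, 0, 0], [0, 0, 0, 0, 0, 0], [0, 0, 0, 0, 0, 0], [0, 0, 0, 0, 0, 0], [0, 0, 0, 0, 0, 0]]
  jaw: 255
  force: 50

```text
clock: 5.3
position: [0.5322, 0.2807, 0.1787]
ee_rot: [-0.705, 0.709, -0.0, 0.0]
ft_force: [-0.3, 0.9, -1.0]
grip_width: 0.627
```

```bash
python3 - <<'E'
from h import *
c=cams.camera("wrist"); cv2.imwrite("pics/w3.png",c["color"][:,:,::-1]); np.save("w3.npy",c,allow_pickle=True)
plan([.532,.280,.180],-0.005+np.pi/2)
print(status.get_obs()["ft_force"],status.get_obs()["grip_width"])
E
```

```text
t 5.35 pos [0.5322 0.2807 0.1787] yaw -1.5758496934254764 -> -1.5757963267948965 d mm [-0.16   -0.7     1.3193] turn deg [-0.054   0.0235 -0.0031] n 1 need 0.03
[[0.01, 0.0, -0.03, -0.01, 0.0, 0.0]]
[ 0.6412 -0.0835 -0.4957] 0.6268867125856322
```

View pics/w3.png

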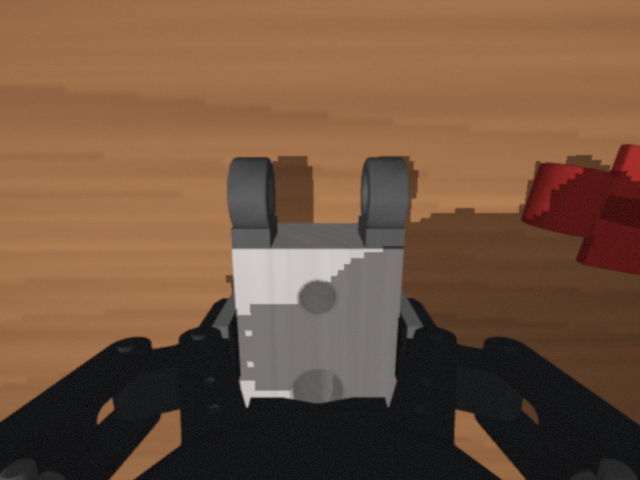

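Gripped: the opening matches 54 mm. In this view the front top edge runs (233,247) to (403,247) and the thin hole is at (317,297).

```bash
python3 - <<'E'
from h import *
c=np.load("w3.npy",allow_pickle=True).item()
z=cv2.resize(c["color"][235:415,225:412,::-1],None,fx=3.2,fy=3.2,interpolation=cv2.INTER_CUBIC)
cv2.imwrite("pics/w3z.png",z)
uv=np.array([(233,247),(403,247),(317,297),(318,387)],float)
print(onplane(c,uv,.04)); print(c["extrinsics"])
E
```

```text
[[0.5673 0.3068 0.04  ]
 [0.567  0.2527 0.04  ]
 [0.55   0.2801 0.04  ]
 [0.5154 0.28   0.04  ]]
[[-0.0047 -0.9657 -0.2597  0.598 ]
 [-1.      0.0044  0.0016  0.2798]
 [-0.0004  0.2597 -0.9657  0.1491]
 [ 0.      0.      0.      1.    ]]
```

View pics/w3z.png

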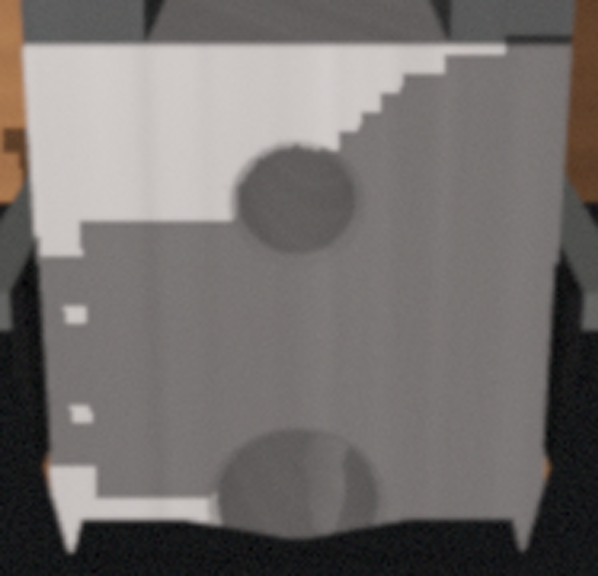

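servo_tool:
  motion:
    - [[0, 0, -0.3, 0, 0, 0], [0, 0, -0.5, 0, 0, 0], [0, 0, -0.7, 0, 0, 0], [0, 0, -0.7, 0, 0, 0], [0, 0, -0.5, 0, 0, 0], [0, 0, -0.2, 0, 0, 0]]

```text
clock: 5.95
position: [0.5301, 0.2799, 0.3294]
ee_rot: [-0.706, 0.708, 0.001, -0.003]
ft_force: [0.6, -0.2, -4.7]
grip_width: 0.624
```

```bash
python3 - <<'E'
from h import *
plan([.44,.09,.33],-0.005+np.pi/2)
print(status.get_obs()["ft_force"],status.get_obs()["grip_width"])
E
```

```text
t 5.95 pos [0.5301 0.2799 0.3294] yaw -1.5743953554445218 -> -1.5757963267948965 d mm [ -90.1073 -189.9468    0.6462] turn deg [ 0.378  -0.1511  0.0798] n 5 need 4.67
[[0.76, 0.36, 0.0, 0.02, -0.01, 0.0], [0.76, 0.36, 0.0, 0.02, -0.01, 0.0], [0.76, 0.36, 0.0, 0.02, -0.01, 0.0], [0.76, 0.36, 0.0, 0.02, -0.01, 0.0], [0.76, 0.36, 0.0, 0.02, -0.01, 0.0]]
[ 0.6206 -0.207  -4.6699] 0.6242896732757561
```

servo_tool:
  motion:
    - [[0.4, 0.2, 0, 0.02, 0, 0.4], [0.65, 0.26, 0, 0.02, 0, 0.4], [0.7, 0.25, 0, 0.02, 0, 0.4], [0.7, 0.22, 0, 0, 0, 0.4], [0.65, 0.2, 0, 0, 0, 0.4], [0.3, 0.1, 0, 0, 0, 0.2], [0, 0, 0, 0, 0, 0], [0, 0, 0, 0, 0, 0]]

```text
clock: 6.75
position: [0.4481, 0.1111, 0.3292]
ee_rot: [-0.633, 0.774, 0.001, -0.002]
ft_force: [0.8, 0.4, -3.9]
grip_width: 0.624
```

```bash
python3 - <<'E'
from h import *
c=cams.camera("wrist"); cv2.imwrite("pics/w4.png",c["color"][:,:,::-1]); np.save("w4.npy",c,allow_pickle=True)
plan([.4914,-.0133,.28],-0.216+np.pi/2)
E
```

```text
t 6.80 pos [0.4482 0.1114 0.3292] yaw -1.7712840371473484 -> -1.7867963267948965 d mm [  43.233  -124.6571  -49.1701] turn deg [ 0.2019 -0.1295  0.8886] n 4 need 3.13
[[0.57, -0.34, 0.25, 0.01, -0.01, 0.04], [0.57, -0.34, 0.25, 0.01, -0.01, 0.04], [0.56, -0.34, 0.25, 0.01, -0.01, 0.04], [0.56, -0.34, 0.25, 0.01, -0.01, 0.04]]
```

View pics/w4.png

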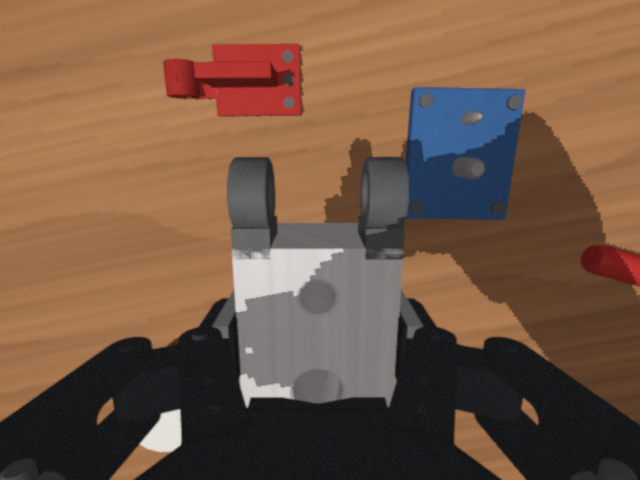

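The base is at about (466,153). The left corner at (405,217) is near the jamb knuckle, and the pegs are at (471,118) and (467,168). I'll zoom for the corners.

```bash
python3 - <<'E'
from h import *
c=np.load("w4.npy",allow_pickle=True).item()
z=cv2.resize(c["color"][80:228,395:535,::-1],None,fx=4,fy=4,interpolation=cv2.INTER_CUBIC)
cv2.imwrite("pics/w4z.png",z)
E
```

```text
(no output)
```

View pics/w4z.png

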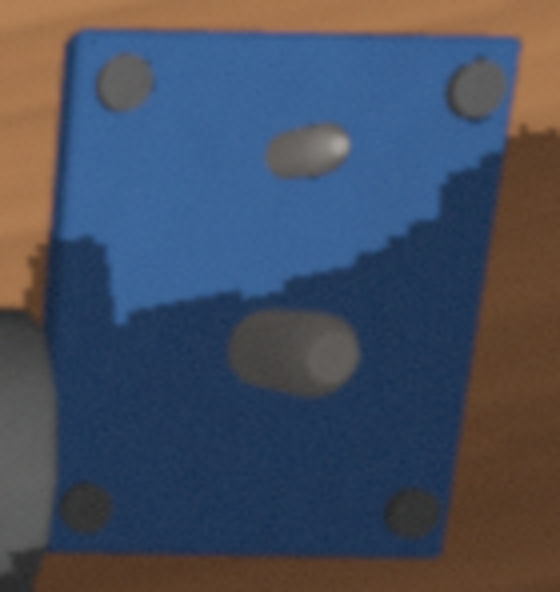

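```bash
python3 - <<'E'
from h import *
c=np.load("w4.npy",allow_pickle=True).item()
uv=np.array([(80,31),(521,38),(442,556),(333,355),(338,147)],float)/4-.5+[395,80]
M=np.array([(40,42,12),(40,-42,12),(-60,-42,12),(-18,0,42),(18,0,34)])/1e3
print(fit(c,M,uv,[.49,-.01,-.2])); print(fit(c,M[:3],uv[:3],[.49,-.01,-.2])); print(fit(c,M[3:],uv[3:],[.49,-.01,-.2]))
# top cam pegs tips: crop coords
t=cams.camera("top"); 
uvt=np.array([(212-3,218),(208,119)],float)/6-.5+[260,243]
print(uvt,fit(t,M[3:]*[1,1,1]-[0,0,.001],np.array([[(575-390)/6+259.5,220/6+242.5],[(596-390)/6+259.5,119/6+242.5]]),[.49,-.01,-.2]))
E
```

```text
(array([ 0.4911, -0.0148, -0.2131]), np.float64(1.0973229483161049), array([[-0.8147, -0.6607],
       [ 1.0973, -0.8525],
       [ 0.5636,  0.9139],
       [-0.6209,  0.8473],
       [-0.1291, -0.0036]]))
(array([ 0.4909, -0.0145, -0.2134]), np.float64(1.1830036177634895), array([[-1.066 , -0.3726],
       [ 0.8186, -0.5272],
       [ 0.2759,  1.183 ]]))
(array([ 0.4913, -0.015 , -0.2034]), np.float64(0.4463051313290407), array([[-0.0012,  0.4463],
       [ 0.0014, -0.4268]]))
[[294.3333 278.8333]
 [294.1667 262.3333]] (array([ 0.4911, -0.0123, -0.1977]), np.float64(0.0075083059110170325), array([[ 0.0012, -0.0074],
       [-0.0013,  0.0075]]))
```

```bash
python3 - <<'E'
from h import *
plan([.4909,-.0138,.25],-0.212+np.pi/2,4)
E
```

```text
t 6.85 pos [0.4483 0.1117 0.3292] yaw -1.770660900504186 -> -1.7827963267948965 d mm [  42.6096 -125.5082  -79.1587] turn deg [ 0.2077 -0.1131  0.6951] n 4 need 3.43
[[0.57, -0.33, 0.4, 0.01, -0.01, 0.03], [0.57, -0.34, 0.4, 0.01, -0.01, 0.03], [0.57, -0.34, 0.4, 0.01, -0.01, 0.03], [0.57, -0.34, 0.4, 0.01, -0.01, 0.03]]
```

servo_tool:
  motion:
    - [[0.3, -0.2, 0.2, 0.02, 0, 0.03], [0.5, -0.3, 0.35, 0.02, 0, 0.03], [0.5, -0.3, 0.4, 0, 0, 0.03], [0.5, -0.3, 0.3, 0, 0, 0.03], [0.3, -0.2, 0.15, 0, 0, 0], [0, 0, 0, 0, 0, 0], [0, 0, 0, 0, 0, 0]]

```text
clock: 7.55
position: [0.4956, -0.0049, 0.2537]
ee_rot: [-0.633, 0.774, 0.001, 0.0]
ft_force: [0.5, 0.2, -4.0]
grip_width: 0.626
```

```bash
python3 - <<'E'
from h import *
plan([.4909,-.0138,.24],-0.212+np.pi/2)
E
```

```text
t 7.55 pos [ 0.4956 -0.0049  0.2537] yaw -1.770045626006397 -> -1.7827963267948965 d mm [ -4.7456  -8.9041 -13.7021] turn deg [0.0547 0.0751 0.7306] n 1 need 0.38
[[0.19, 0.06, 0.27, 0.01, 0.02, 0.15]]
```

servo_tool:
  motion:
    - [[0.19, 0.06, 0.2, 0.01, 0.02, 0.15], [0, 0, 0, 0, 0, 0], [0, 0, 0, 0, 0, 0]]

```text
clock: 7.85
position: [0.4905, -0.0124, 0.2429]
ee_rot: [-0.629, 0.777, -0.0, 0.0]
ft_force: [0.1, 0.0, -4.6]
grip_width: 0.623
```

```bash
python3 - <<'E'
from h import *
plan([.4909,-.0138,.24],-0.212+np.pi/2)
for n in("side","top"):
    c=cams.camera(n); im=c["color"][:,:,::-1]
    u,v=proj(c,[.491,-.014,.06])[0].astype(int); print(n,u,v)
    z=cv2.resize(im[v-55:v+55,u-60:u+60],None,fx=5,fy=5,interpolation=cv2.INTER_CUBIC); cv2.imwrite(f"pics/hov_{n}.png",z)
E
```

```text
t 7.85 pos [ 0.4905 -0.0124  0.2429] yaw -1.78097060286841 -> -1.7827963267948965 d mm [ 0.3911 -1.4272 -2.8756] turn deg [-0.0078  0.0046  0.1046] n 1 need 0.07
[[0.03, -0.01, 0.06, 0.0, 0.0, 0.02]]
side 326 265
top 292 269
```

View pics/hov_side.png

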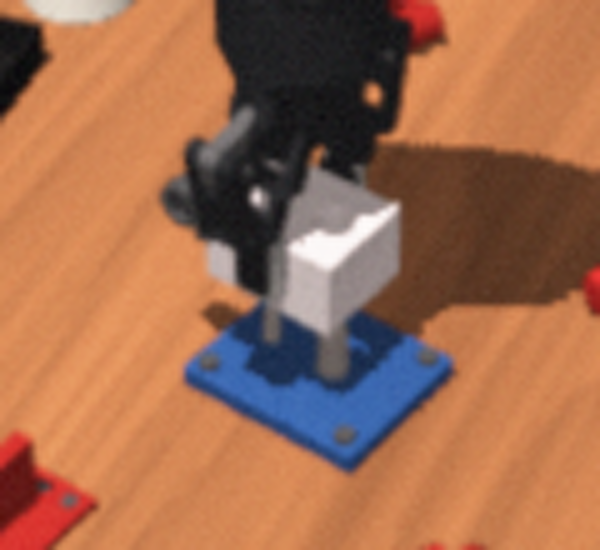

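The side view shows the block hovering over both pegs. Thick peg under the near end, thin peg toward the knuckle end. I'm lowering in steps and watching the force.

servo_tool:
  motion:
    - [[0.03, -0.01, 0.1, 0, 0, 0.02], [0, 0, 0.15, 0, 0, 0], [0, 0, 0.15, 0, 0, 0], [0, 0, 0, 0, 0, 0], [0, 0, 0, 0, 0, 0]]

```text
clock: 8.45
position: [0.4908, -0.0135, 0.2215]
ee_rot: [-0.629, 0.778, -0.0, 0.0]
ft_force: [0.3, -0.2, -4.7]
grip_width: 0.625
```

```bash
python3 - <<'E'
from h import *
plan([.4909,-.0138,.1907],-0.212+np.pi/2)
E
```

```text
t 8.45 pos [ 0.4908 -0.0135  0.2215] yaw -1.78174938519267 -> -1.7827963267948965 d mm [  0.1373  -0.3404 -30.7622] turn deg [-0.0422  0.0071  0.06  ] n 1 need 0.68
[[0.01, 0.0, 0.62, -0.01, 0.0, 0.01]]
```

servo_tool:
  motion:
    - [[0, 0, 0.1, 0, 0, 0], [0, 0, 0.1, 0, 0, 0], [0, 0, 0, 0, 0, 0]]

```text
clock: 8.75
position: [0.4909, -0.0135, 0.2107]
ee_rot: [-0.629, 0.778, -0.0, 0.0]
ft_force: [-0.1, 0.1, -4.8]
grip_width: 0.624
```

servo_tool:
  motion:
    - [[0, 0, 0.1, 0, 0, 0], [0, 0, 0.1, 0, 0, 0], [0, 0, 0, 0, 0, 0]]

```text
clock: 9.05
position: [0.4909, -0.0135, 0.1999]
ee_rot: [-0.629, 0.778, -0.0, 0.0]
ft_force: [-0.9, 0.3, -4.7]
grip_width: 0.623
```

```bash
python3 - <<'E'
from h import *
plan([.4909,-.0138,.1907],-0.212+np.pi/2)
E
```

```text
t 9.05 pos [ 0.4909 -0.0135  0.1999] yaw -1.7818019831713572 -> -1.7827963267948965 d mm [-0.0331 -0.3336 -9.1822] turn deg [-0.0669  0.0127  0.057 ] n 1 need 0.2
[[0.01, 0.0, 0.18, -0.01, 0.0, 0.01]]
```

servo_tool:
  motion:
    - [[0, 0, 0.08, 0, 0, 0], [0, 0, 0.07, 0, 0, 0], [0, 0, 0, 0, 0, 0]]

```text
clock: 9.35
position: [0.491, -0.0135, 0.1917]
ee_rot: [-0.629, 0.778, -0.0, 0.0]
ft_force: [-0.2, -0.7, -4.1]
grip_width: 0.627
```

servo_tool:
  motion:
    - [[0, 0, 0.04, 0, 0, 0], [0, 0, 0, 0, 0, 0]]

```text
clock: 9.55
position: [0.4914, -0.0133, 0.1909]
ee_rot: [-0.629, 0.778, -0.001, 0.001]
ft_force: [0.0, 0.2, -3.5]
grip_width: 0.624
```

servo_tool:
  motion:
    - [[0, 0, 0.04, 0, 0, 0], [0, 0, 0, 0, 0, 0]]

```text
clock: 9.75
position: [0.4919, -0.0132, 0.1911]
ee_rot: [-0.629, 0.778, -0.001, 0.001]
ft_force: [-0.6, -0.3, -4.1]
grip_width: 0.624
```

servo_tool:
  motion:
    - [[0, 0, 0.06, 0, 0, 0]]

```text
clock: 9.85
position: [0.4924, -0.0131, 0.1903]
ee_rot: [-0.629, 0.778, -0.002, 0.001]
ft_force: [-26.1, 1.0, 68.0]
grip_width: 0.621
```

servo_tool:
  motion:
    - [[0, 0, 0, 0, 0, 0], [0, 0, 0, 0, 0, 0], [0, 0, 0, 0, 0, 0], [0, 0, 0, 0, 0, 0], [0, 0, 0, 0, 0, 0], [0, 0, 0, 0, 0, 0]]
  jaw: 0

```text
clock: 10.45
position: [0.4937, -0.0131, 0.1912]
ee_rot: [-0.629, 0.778, -0.003, 0.002]
ft_force: [-0.1, 0.8, 0.5]
grip_width: 0.996
```

```bash
python3 - <<'E'
from h import *
c=cams.camera("wrist"); cv2.imwrite("pics/w5.png",c["color"][:,:,::-1]); np.save("w5.npy",c,allow_pickle=True)
c=cams.camera("side"); im=c["color"][:,:,::-1]
u,v=326,265
cv2.imwrite("pics/s5.png",cv2.resize(im[v-55:v+55,u-60:u+60],None,fx=5,fy=5,interpolation=cv2.INTER_CUBIC))
plan([.4909,-.0138,.1907],-0.212+np.pi/2)
E
```

```text
t 10.55 pos [ 0.4937 -0.0131  0.1912] yaw -1.7822190567640768 -> -1.7827963267948965 d mm [-2.7693 -0.7011 -0.4734] turn deg [-0.444  -0.0465  0.0333] n 1 need 0.09
[[0.03, 0.05, 0.01, -0.09, -0.01, 0.01]]
```

View pics/w5.png

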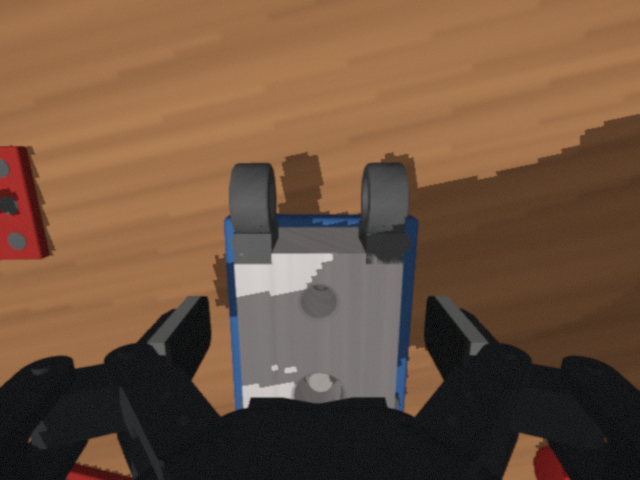

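View pics/s5.png

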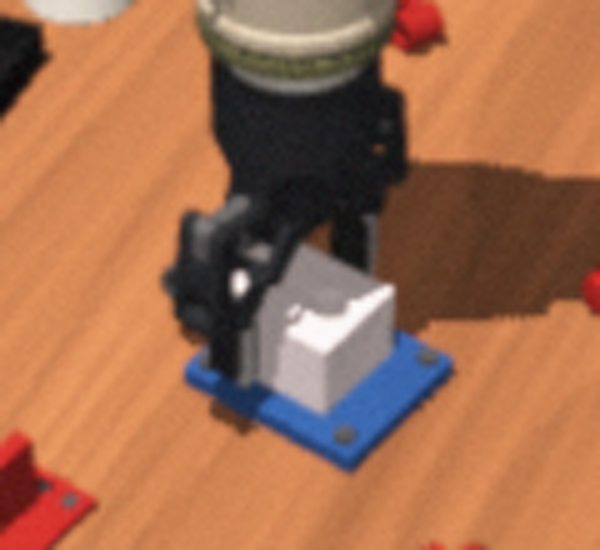

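Block appears home: flush on the blue plate, with peg tips visible in both holes. I retreat up and back and re-measure its final pose.

servo_tool:
  motion:
    - [[0, 0, -0.3, 0, 0, 0], [0, 0, -0.6, 0, 0, 0], [0, 0.1, -0.8, 0, 0, 0], [0, 0.3, -0.6, -0.05, 0, 0], [0, 0.3, -0.3, 0, 0, 0], [0, 0, 0, 0, 0, 0], [0, 0, 0, 0, 0, 0]]

```text
clock: 11.25
position: [0.4573, -0.0053, 0.3248]
ee_rot: [-0.629, 0.778, -0.001, 0.0]
ft_force: [0.2, 0.4, -0.1]
grip_width: 1.003
```

```bash
python3 - <<'E'
from h import *
c=cams.camera("wrist"); np.save("w6.npy",c,allow_pickle=True)
t=cams.camera("top"); np.save("t6.npy",t,allow_pickle=True)
print(status.get_obs()["position"],status.get_obs()["joint_velocities"])
p=proj(c,[[.491,-.0145,.052]])[0].astype(int);print(p)
cv2.imwrite("pics/w6.png",c["color"][:,:,::-1])
u,v=p
cv2.imwrite("pics/w6z.png",cv2.resize(c["color"][v-75:v+65,u-60:u+60,::-1],None,fx=4.2,fy=4.2,interpolation=cv2.INTER_CUBIC))
print(u-60,v-75)
E
```

```text
[ 0.4574 -0.0053  0.3242] [0.0014 0.0137 0.002  0.002  0.0006 0.0023 0.0004]
[319 193]
259 118
```

View pics/w6z.png

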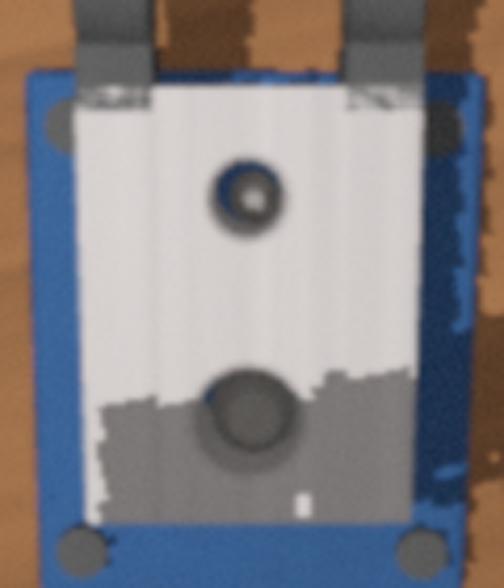

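```bash
python3 - <<'E'
from h import *
c=np.load("w6.npy",allow_pickle=True).item()
uv=np.array([(73,85),(424,85),(411,523),(86,523),(247,198),(248,420)],float)/4.2-.5+[259,118]
M=np.array([(35,27,40),(35,-27,40),(-35,-27,40),(-35,27,40),(18,0,40),(-18,0,40)])/1e3
p,m,r=fit(c,M,uv,[.49,-.01,-.2],.012);print(p,m,r)
# base corners in same view
uvb=np.array([(29,73),(482,72)],float)/4.2-.5+[259,118]
print(onplane(c,uvb,.012), place([.4911,-.0145,-.212],np.array([(40,42,12),(40,-42,12)])/1e3))
print("bore",place(p,np.array([51,0,32])/1e3,.012))
# free z test
r=least_squares(lambda q:(proj(c,place(q[:3],M,q[3]))-uv).ravel(),[*p,.012],x_scale=[.01,.01,.1,.01]);print(r.x)
plan([.56,-.30,.33],-0.4756+np.pi/2)
E
```

```text
[ 0.4926 -0.0138 -0.2103] 0.6319276890413903 [[ 0.4475  0.3798]
 [-0.6319  0.342 ]
 [-0.489  -0.6038]
 [ 0.3489 -0.5511]
 [ 0.2743  0.0044]
 [ 0.0473  0.2426]]
[[ 0.5383  0.0169  0.012 ]
 [ 0.5213 -0.0633  0.012 ]] [[ 0.539   0.0181  0.012 ]
 [ 0.5214 -0.064   0.012 ]]
bore [[ 0.5425 -0.0245  0.044 ]]
[ 0.4928 -0.0139 -0.2103  0.0142]
t 11.35 pos [ 0.4574 -0.0053  0.3242] yaw -1.781925376205534 -> -2.0463963267948966 d mm [ 102.636  -294.7478    5.8274] turn deg [ 0.0152 -0.0314 15.1531] n 7 need 6.94
[[0.76, -0.46, -0.02, 0.0, 0.0, 0.43], [0.74, -0.49, -0.02, 0.0, 0.0, 0.43], [0.72, -0.52, -0.02, 0.0, 0.0, 0.43], [0.7, -0.55, -0.02, 0.0, 0.0, 0.43], [0.68, -0.57, -0.02, 0.0, 0.0, 0.43], [0.66, -0.6, -0.02, 0.0, 0.0, 0.43], [0.64, -0.62, -0.02, 0.0, 0.0, 0.43]]
```

```bash
python3 - <<'E'
from h import *
c=np.load("t6.npy",allow_pickle=True).item()
print("hammer head",onplane(c,[(484,243),(525,233),(503,238)],.03))
print("spray base",onplane(c,[(397,165),(388,160),(412,165)],.0), onplane(c,[(411,130)],.17))
print(proj(c,[[.585,-.299,.03],[.611,-.248,.03],[.559,-.35,.03]]))
w=np.load("w1.npy",allow_pickle=True).item()
uv=np.array([(284,157),(333,155),(335,220),(288,221)],float)
M=np.array([(87,25,6),(87,-25,6),(22,-25,6),(22,25,6)])/1e3
print(fit(w,M,uv,[.54,-.28,-.47]))
E
```

```text
hammer head [[ 0.5373 -0.4058  0.03  ]
 [ 0.5555 -0.4912  0.03  ]
 [ 0.5465 -0.4454  0.03  ]]
spray base [[ 0.7215 -0.2419  0.    ]
 [ 0.7336 -0.223   0.    ]
 [ 0.7204 -0.2745  0.    ]] [[ 0.7283 -0.247   0.17  ]]
[[430.1189 221.9665]
 [404.6736 210.564 ]
 [455.8369 233.4912]]
(array([ 0.5461, -0.2809, -0.4831]), np.float64(1.5786667774342504), array([[-1.4204, -0.7946],
       [ 1.5787, -0.8132],
       [ 1.1744,  0.5151],
       [-1.3418,  1.3681]]))
```

servo_tool:
  motion:
    - [[0.5, -0.3, 0, 0, 0, 0.4], [0.74, -0.49, 0, 0, 0, 0.43], [0.72, -0.52, 0, 0, 0, 0.43], [0.7, -0.55, 0, 0, 0, 0.43], [0.68, -0.57, 0, 0, 0, 0.43], [0.66, -0.5, 0, 0, 0, 0.43], [0.5, -0.3, 0, 0, 0, 0.3], [0, 0, 0, 0, 0, 0], [0, 0, 0, 0, 0, 0]]

```text
clock: 12.25
position: [0.5421, -0.2874, 0.3099]
ee_rot: [-0.521, 0.853, 0.005, -0.007]
ft_force: [0.2, 0.8, 0.4]
grip_width: 0.998
```

```bash
python3 - <<'E'
from h import *
c=cams.camera("wrist"); np.save("w7.npy",c,allow_pickle=True)
plan([.55,-.285,.31],-0.48+np.pi/2)
cv2.imwrite("pics/w7.png",c["color"][:,:,::-1])
u,v=proj(c,[[.585,-.30,.02]])[0].astype(int);print(u-70,v-80)
cv2.imwrite("pics/w7z.png",cv2.resize(c["color"][v-80:v+70,u-70:u+70,::-1],None,fx=4,fy=4,interpolation=cv2.INTER_CUBIC))
E
```

```text
t 12.30 pos [ 0.5418 -0.2876  0.3098] yaw -2.0455836805353864 -> -2.0507963267948965 d mm [8.1942 2.5521 0.1973] turn deg [ 0.8969 -0.4437  0.2952] n 1 need 0.19
[[-0.12, -0.12, -0.01, 0.18, -0.09, 0.06]]
231 91
```

View pics/w7z.png

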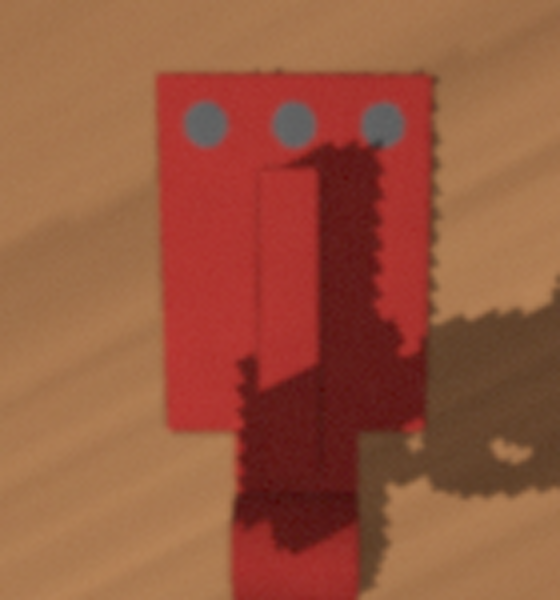

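```bash
python3 - <<'E'
from h import *
w=np.load("w7.npy",allow_pickle=True).item()
uv=np.array([(157,73),(433,74),(427,432),(169,430),(258,168),(318,168)],float)/4-.5+[231,91]
M=np.array([(87,25,6),(87,-25,6),(22,-25,6),(22,25,6),(70,5,46),(70,-5,46)])/1e3
p,m,r=fit(w,M,uv,[.54,-.28,-.47]);print(p,m,r)
g=place(p,np.array([45,0,34])/1e3);print("grip",g)
plan([*g[0,:2],.25],p[2]+np.pi/2)
E
```

```text
[ 0.5455 -0.2815 -0.4763] 0.677749152164381 [[-0.3291 -0.1059]
 [ 0.2058 -0.1501]
 [ 0.1079  0.2034]
 [-0.3926  0.6413]
 [-0.3369 -0.2191]
 [ 0.6777 -0.1801]]
grip [[ 0.5855 -0.3021  0.034 ]]
t 12.30 pos [ 0.5418 -0.2876  0.3098] yaw -2.0455836805353864 -> -2.047109194816257 d mm [ 43.7058 -14.5315 -59.8027] turn deg [ 0.8977 -0.442   0.0839] n 2 need 1.68
[[-0.08, -0.46, 0.59, 0.09, -0.04, 0.01], [-0.07, -0.46, 0.59, 0.09, -0.04, 0.01]]
```

servo_tool:
  motion:
    - [[-0.08, -0.4, 0.2, 0.09, -0.04, 0.01], [-0.07, -0.4, 0.4, 0.09, -0.04, 0.01], [0, -0.1, 0.3, 0, 0, 0], [0, 0, 0, 0, 0, 0], [0, 0, 0, 0, 0, 0]]

```text
clock: 12.8
position: [0.586, -0.2978, 0.2615]
ee_rot: [-0.523, 0.853, 0.001, -0.001]
ft_force: [-0.1, -0.4, 0.3]
grip_width: 1.002
```

```bash
python3 - <<'E'
from h import *
plan([.5855,-.3021,.189],-.4763+np.pi/2)
E
```

```text
t 12.80 pos [ 0.586  -0.2978  0.2615] yaw -2.0418010873066414 -> -2.0470963267948967 d mm [ -0.5385  -4.2929 -72.4972] turn deg [0.1536 0.0038 0.3034] n 2 need 1.61
[[0.04, -0.02, 0.72, 0.02, 0.0, 0.03], [0.04, -0.02, 0.72, 0.02, 0.0, 0.03]]
```

servo_tool:
  motion:
    - [[0.08, -0.03, 0.3, 0.02, 0, 0.06], [0, 0, 0.4, 0, 0, 0], [0, 0, 0.2, 0, 0, 0], [0, 0, 0, 0, 0, 0], [0, 0, 0, 0, 0, 0]]

```text
clock: 13.3
position: [0.5842, -0.3025, 0.2165]
ee_rot: [-0.52, 0.854, -0.001, 0.0]
ft_force: [-0.3, 0.2, 0.4]
grip_width: 0.999
```

```bash
python3 - <<'E'
from h import *
plan([.5855,-.3021,.189],-.4763+np.pi/2)
E
```

```text
t 13.30 pos [ 0.5842 -0.3025  0.2165] yaw -2.0478900393223833 -> -2.0470963267948967 d mm [  1.3405   0.3815 -27.5034] turn deg [-0.111  -0.0416 -0.0454] n 1 need 0.61
[[-0.02, -0.02, 0.55, -0.02, -0.01, -0.01]]
```

servo_tool:
  motion:
    - [[-0.02, -0.02, 0.25, -0.02, 0, -0.01], [0, 0, 0.2, 0, 0, 0], [0, 0, 0.1, 0, 0, 0], [0, 0, 0, 0, 0, 0], [0, 0, 0, 0, 0, 0]]

```text
clock: 13.8
position: [0.586, -0.3023, 0.188]
ee_rot: [-0.52, 0.854, -0.001, 0.0]
ft_force: [0.2, 0.8, -0.1]
grip_width: 0.999
```

```bash
python3 - <<'E'
from h import *
plan([.5855,-.3021,.189],-.4763+np.pi/2)
E
```

```text
t 13.80 pos [ 0.586  -0.3023  0.188 ] yaw -2.047122485375462 -> -2.0470963267948967 d mm [-0.4995  0.2035  0.9888] turn deg [-0.1144 -0.0395 -0.0015] n 1 need 0.03
[[0.0, 0.01, -0.02, -0.02, -0.01, 0.0]]
```

servo_tool:
  motion:
    - [[0, 0, 0, 0, 0, 0], [0, 0, 0, 0, 0, 0], [0, 0, 0, 0, 0, 0], [0, 0, 0, 0, 0, 0], [0, 0, 0, 0, 0, 0], [0, 0, 0, 0, 0, 0], [0, 0, 0, 0, 0, 0], [0, 0, 0, 0, 0, 0], [0, 0, 0, 0, 0, 0], [0, 0, 0, 0, 0, 0], [0, 0, 0, 0, 0, 0]]
  jaw: 255
  force: 80

```text
clock: 14.9
position: [0.5864, -0.3026, 0.1894]
ee_rot: [-0.52, 0.854, -0.002, 0.001]
ft_force: [-0.5, -1.0, 0.4]
grip_width: 0.105
```

```bash
python3 - <<'E'
from h import *
c=cams.camera("wrist"); np.save("w8.npy",c,allow_pickle=True)
plan([.5855,-.3021,.189],-.4763+np.pi/2)
cv2.imwrite("pics/w8.png",c["color"][:,:,::-1])
E
```

```text
t 14.95 pos [ 0.5864 -0.3026  0.1894] yaw -2.047210288362221 -> -2.0470963267948967 d mm [-0.9243  0.5048 -0.4028] turn deg [-0.238  -0.0416 -0.0064] n 1 need 0.05
[[0.0, 0.02, 0.01, -0.05, -0.01, 0.0]]
```

View pics/w8.png

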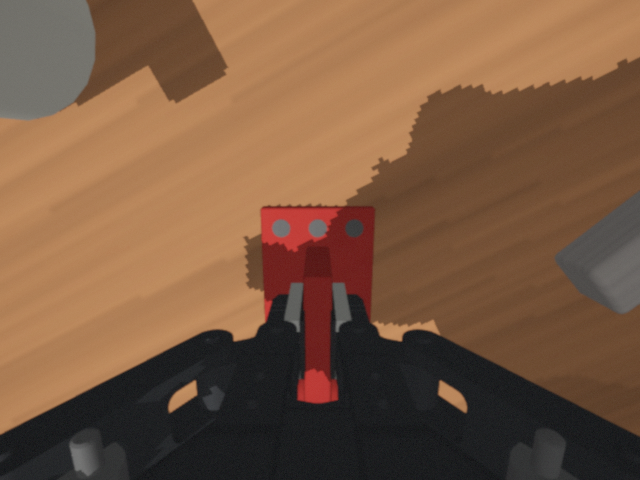

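The rib is held. Plate far edge runs (262,207) to (375,207) and the rib's far top end is near (318,249). Computing the leaf's pose in the hand.

```bash
python3 - <<'E'
from h import *
w=np.load("w8.npy",allow_pickle=True).item()
cv2.imwrite("pics/w8z.png",cv2.resize(w["color"][195:345,245:395,::-1],None,fx=4,fy=4,interpolation=cv2.INTER_CUBIC))
E
```

```text
(no output)
```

View pics/w8z.png

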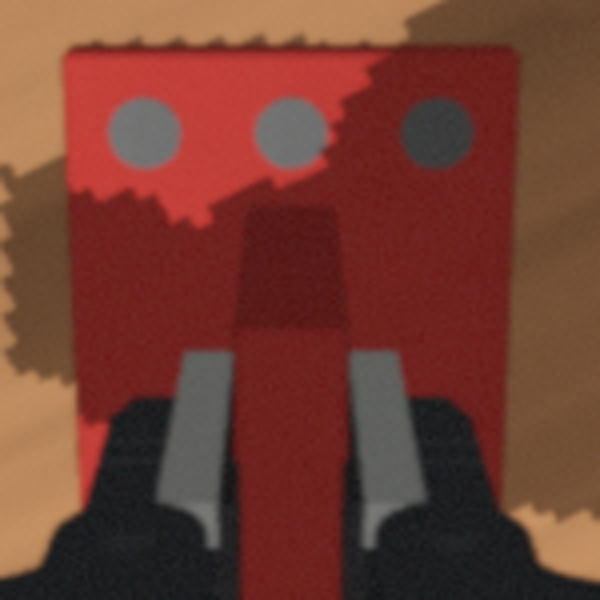

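```bash
python3 - <<'E'
from h import *
w=np.load("w8.npy",allow_pickle=True).item()
uv=np.array([(66,54),(518,54),(236,328),(349,328),(246,208),(338,208)],float)/4-.5+[245,195]
M=np.array([(87,25,6),(87,-25,6),(70,5,46),(70,-5,46),(70,5,6),(70,-5,6)])/1e3
p,m,r=fit(w,M,uv,[.54,-.28,-.47]);print(p,m,r)
r=least_squares(lambda q:(proj(w,place(q[:3],M,q[3]))-uv).ravel(),[*p,0],x_scale=[.01,.01,.1,.01]);print(r.x,np.abs(r.fun).max())
print("grip",place(p,np.array([45,0,34])/1e3))
E
```

```text
[ 0.545  -0.282  -0.4765] 0.9187979187152564 [[-0.9188  0.0941]
 [ 0.8711  0.126 ]
 [-0.5575  0.5353]
 [ 0.652   0.5362]
 [ 0.2969 -0.7628]
 [-0.3715 -0.7596]]
[ 0.5446 -0.2818 -0.4765 -0.0017] 0.7357829059385494
grip [[ 0.585  -0.3026  0.034 ]]
```

servo_tool:
  motion:
    - [[0, 0, -0.2, 0, 0, 0], [0, 0, -0.4, -0.03, 0, 0], [0, 0, -0.6, 0, 0, 0], [0, 0, -0.6, 0, 0, 0], [0, 0, -0.4, 0, 0, 0], [0, 0, -0.1, 0, 0, 0], [0, 0, 0, 0, 0, 0], [0, 0, 0, 0, 0, 0]]

```text
clock: 15.75
position: [0.5844, -0.3015, 0.3064]
ee_rot: [-0.52, 0.854, 0.003, -0.002]
ft_force: [-0.3, -0.3, -4.9]
grip_width: 0.101
```

```bash
python3 - <<'E'
from h import *
w=cams.camera("wrist"); np.save("w9.npy",w,allow_pickle=True)
cv2.imwrite("pics/w9z.png",cv2.resize(w["color"][195:345,245:395,::-1],None,fx=4,fy=4,interpolation=cv2.INTER_CUBIC))
plan([.5875,-.0341,.30],-.2103+np.pi/2)
print(status.get_obs()["ft_force"],status.get_obs()["grip_width"])
E
```

```text
t 15.80 pos [ 0.5843 -0.3015  0.3061] yaw -2.0467777238812195 -> -1.7810963267948965 d mm [  3.1519 267.3556  -6.114 ] turn deg [  0.4625   0.0064 -15.2226] n 6 need 5.94
[[-0.8, 0.4, 0.02, 0.02, 0.0, -0.51], [-0.81, 0.36, 0.02, 0.02, 0.0, -0.51], [-0.83, 0.33, 0.02, 0.02, 0.0, -0.51], [-0.84, 0.29, 0.02, 0.02, 0.0, -0.51], [-0.85, 0.25, 0.02, 0.02, 0.0, -0.51], [-0.87, 0.21, 0.02, 0.02, 0.0, -0.51]]
[-0.0738 -0.2877 -3.9686] 0.0975213455987367
```

View pics/w9z.png

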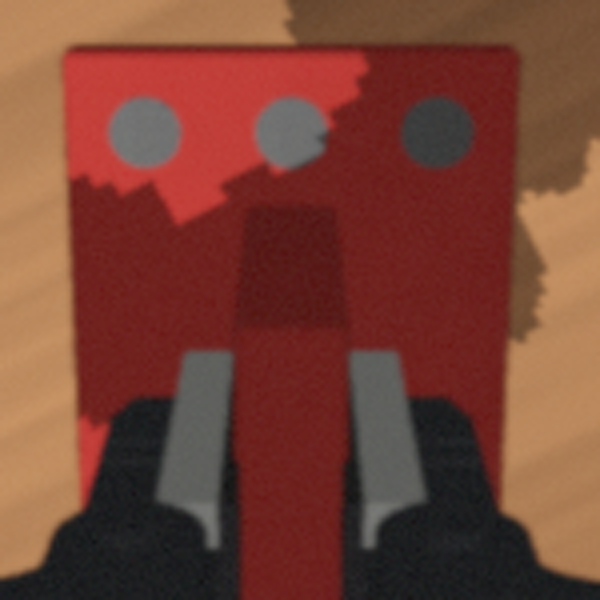

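The leaf is held firmly; the picture matches the one before the lift. I'm carrying it over.

servo_tool:
  motion:
    - [[-0.4, 0.2, 0, 0.02, 0, -0.3], [-0.75, 0.35, 0, 0.02, 0, -0.5], [-0.83, 0.33, 0, 0.02, 0, -0.5], [-0.84, 0.29, 0, 0.02, 0, -0.5], [-0.8, 0.25, 0, 0, 0, -0.5], [-0.6, 0.15, 0, 0, 0, -0.4], [-0.3, 0.1, 0, 0, 0, -0.2], [0, 0, 0, 0, 0, 0], [0, 0, 0, 0, 0, 0]]

```text
clock: 16.7
position: [0.5839, -0.0538, 0.2942]
ee_rot: [-0.626, 0.779, 0.006, -0.006]
ft_force: [-0.2, -0.1, -4.2]
grip_width: 0.101
```

```bash
python3 - <<'E'
from h import *
plan([.5875,-.0341,.28],-.2103+np.pi/2)
E
```

```text
t 16.70 pos [ 0.5839 -0.0538  0.2942] yaw -1.7877529130310152 -> -1.7810963267948965 d mm [  3.5638  19.7193 -14.182 ] turn deg [ 1.0302 -0.1096 -0.3824] n 1 need 0.55
[[-0.4, 0.01, 0.28, 0.21, -0.02, -0.08]]
```

servo_tool:
  motion:
    - [[-0.25, 0, 0.1, 0.12, -0.01, -0.05], [-0.15, 0.01, 0.1, 0.09, -0.01, -0.03], [0, 0, 0, 0, 0, 0], [0, 0, 0, 0, 0, 0]]

```text
clock: 17.1
position: [0.5878, -0.037, 0.2819]
ee_rot: [-0.627, 0.779, -0.001, -0.0]
ft_force: [-0.4, 0.1, -3.1]
grip_width: 0.103
```

```bash
python3 - <<'E'
from h import *
plan([.5875,-.0341,.255],-.2103+np.pi/2)
for n in("side","top"):
    c=cams.camera(n); im=c["color"][:,:,::-1]; np.save(f"{n}10.npy",c,allow_pickle=True)
    u,v=proj(c,[.5425,-.0245,.06])[0].astype(int); print(n,u-60,v-55)
    cv2.imwrite(f"pics/{n}10.png",cv2.resize(im[v-55:v+55,u-60:u+60],None,fx=5,fy=5,interpolation=cv2.INTER_CUBIC))
E
```

```text
t 17.10 pos [ 0.5878 -0.037   0.2819] yaw -1.7871825822720773 -> -1.7810963267948965 d mm [ -0.3478   2.9381 -26.921 ] turn deg [-0.0369 -0.0985 -0.3487] n 1 need 0.6
[[-0.06, 0.02, 0.54, -0.01, -0.02, -0.07]]
side 248 201
top 236 188
```

View pics/top10.png

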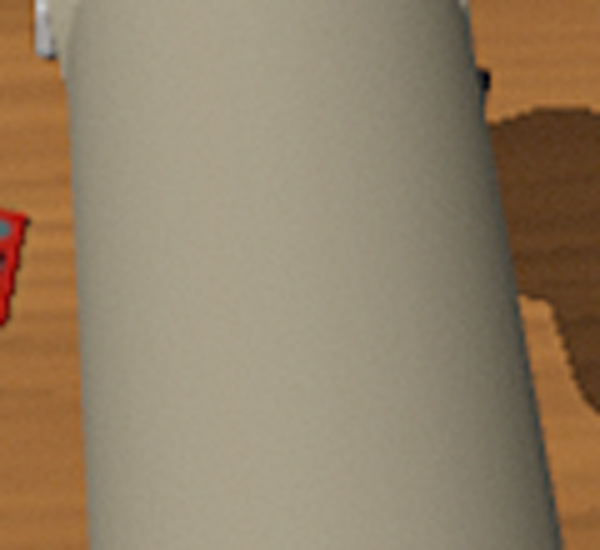

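View pics/side10.png

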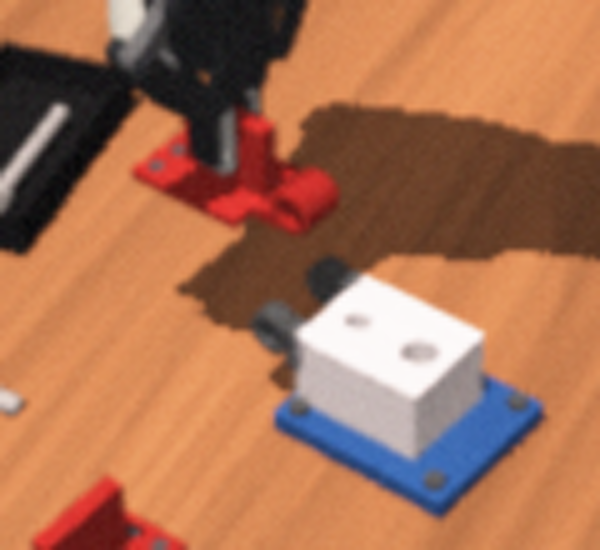

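The arm blocks the top view. The side view is clear and shows the block flush on the base, with the leaf above and beside the knuckles. I'll overlay the estimated models on it.

```bash
cat >> h.py <<'E'
def box(x0,x1,y0,y1,z0,z1):
    P=np.array([[x,y,z] for x in(x0,x1) for y in(y0,y1) for z in(z0,z1)])/1e3
    E=[(a,b) for a in range(8) for b in range(a+1,8) if bin(a^b).count("1")==1]
    return [(P[a],P[b]) for a,b in E]
def tube(y0,y1,z,x,r,n=24):
    a=np.linspace(0,2*np.pi,n+1);S=[]
    for y in(y0,y1):
        Q=np.c_[x+r*np.cos(a),0*a+y,z+r*np.sin(a)]/1e3
        S+=list(zip(Q[:-1],Q[1:]))
    return S
JAMB=box(-35,35,-27,27,0,40)+tube(-27,-15,32,51,12)+tube(15,27,32,51,12)
LEAF=box(22,87,-25,25,0,6)+box(20,70,-5,5,6,46)+tube(-12,12,12,0,12)+tube(-12,12,12,0,7)
BASE=box(-60,40,-42,42,0,12)
def overlay(c,items,u0,v0,w,h,k,name):
    im=cv2.resize(c["color"][v0:v0+h,u0:u0+w,::-1],None,fx=k,fy=k,interpolation=cv2.INTER_CUBIC)
    for S,f,col in items:
        for a,b in S:
            q=proj(c,[f(a),f(b)]);q=((q-[u0,v0]+.5)*k).astype(int)
            cv2.line(im,tuple(map(int,q[0])),tuple(map(int,q[1])),col,1,cv2.LINE_AA)
    cv2.imwrite(name,im)
JP=[.4926,-.0138,-.2103];BP=[.4911,-.0145,-.212]
def leaf_world(a,o=None,gx=.046,gy=.0003,gz=.1894):
    "leaf point to world from the measured TCP pose; tool y is -leaf x, tool x is -leaf y, tool z is down"
    o=o or status.get_obs();l=np.asarray(a)-[gx,gy,gz]
    return np.array(o["position"])+R.from_quat(o["ee_rot"]).apply([-l[1],-l[0],-l[2]])
E
python3 - <<'E'
from h import *
c=np.load("side10.npy",allow_pickle=True).item();o=status.get_obs()
overlay(c,[(JAMB,lambda a:place(JP,a,.012)[0],(0,255,0)),(BASE,lambda a:place(BP,a)[0],(255,255,0)),(LEAF,lambda a:leaf_world(a,o),(255,255,255))],255,205,115,110,5,"pics/ov10.png")
print(leaf_world([0,0,.012],o), place(JP,[.051,0,.032],.012))
E
```

```text
[ 0.5429 -0.0278  0.1047] [[ 0.5425 -0.0244  0.044 ]]
```

View pics/ov10.png

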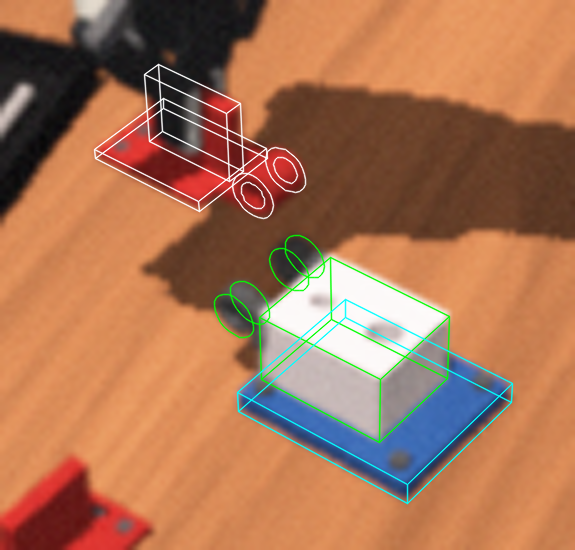

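servo_tool:
  motion:
    - [[-0.03, 0.01, 0.2, 0, -0.02, -0.04], [-0.03, 0.01, 0.2, 0, 0, -0.03], [0, 0, 0.1, 0, 0, 0], [0, 0, 0, 0, 0, 0], [0, 0, 0, 0, 0, 0]]

```text
clock: 17.7
position: [0.5873, -0.0347, 0.2545]
ee_rot: [-0.629, 0.778, -0.0, -0.0]
ft_force: [0.3, -0.2, -3.6]
grip_width: 0.104
```

```bash
python3 - <<'E'
from h import *
plan([.5875,-.0341,.2214],-.2103+np.pi/2)
c=cams.camera("side"); np.save("side11.npy",c,allow_pickle=True);o=status.get_obs()
overlay(c,[],265,215,80,75,8,"pics/s11.png")
overlay(c,[(JAMB,lambda a:place(JP,a,.012)[0],(0,255,0)),(LEAF,lambda a:leaf_world(a,o),(255,255,255))],265,215,80,75,8,"pics/ov11.png")
print(leaf_world([0,0,.012],o), place(JP,[.051,0,.032],.012))
E
```

```text
t 17.70 pos [ 0.5873 -0.0347  0.2545] yaw -1.781920489739614 -> -1.7810963267948965 d mm [  0.195    0.5741 -33.0516] turn deg [-0.0077 -0.0129 -0.0472] n 1 need 0.73
[[-0.01, 0.0, 0.66, 0.0, 0.0, -0.01]]
[ 0.5423 -0.0253  0.0771] [[ 0.5425 -0.0244  0.044 ]]
```

View pics/s11.png

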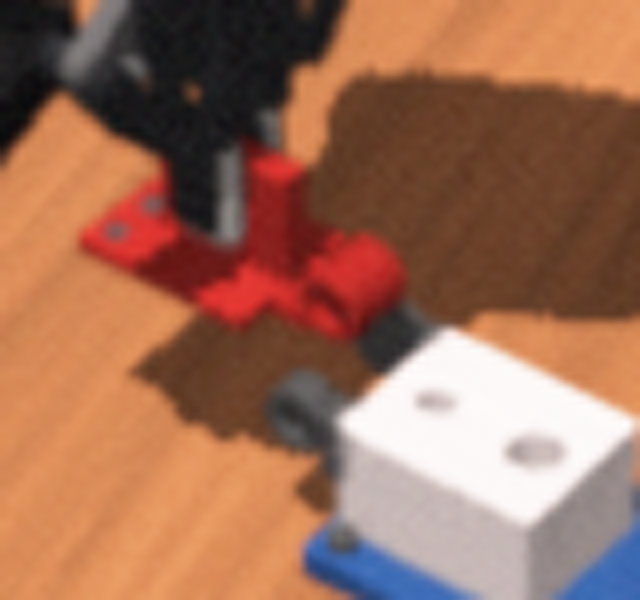

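View pics/ov11.png

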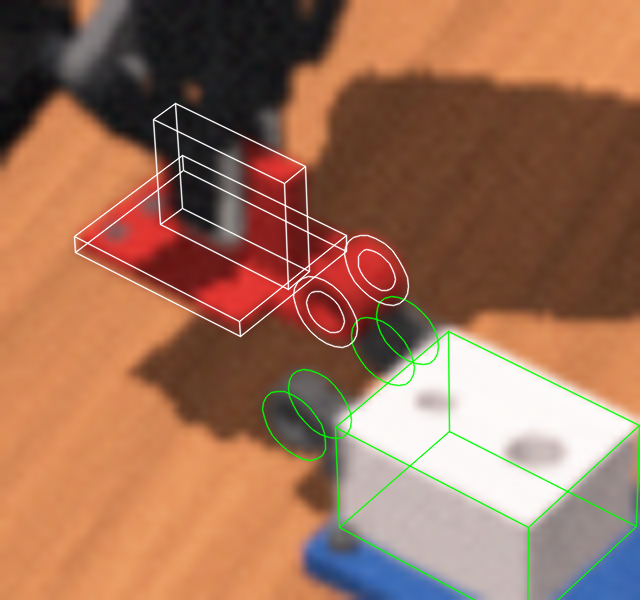

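The model and picture agree for both parts, with a common bias of about 0.6 px and leaf–block agreement under 1 mm. I'm lowering into the gap and watching the force.

servo_tool:
  motion:
    - [[-0.01, 0, 0.1, 0, 0, 0], [0, 0, 0.15, 0, 0, 0], [0, 0, 0.1, 0, 0, 0], [0, 0, 0, 0, 0, 0]]

```text
clock: 18.15
position: [0.5876, -0.0342, 0.236]
ee_rot: [-0.629, 0.778, -0.0, 0.0]
ft_force: [-0.0, -0.3, -2.9]
grip_width: 0.1
```

```bash
python3 - <<'E'
from h import *
plan([.5875,-.0341,.2214],-.2103+np.pi/2)
E
```

```text
t 18.15 pos [ 0.5876 -0.0342  0.236 ] yaw -1.7821448626112049 -> -1.7810963267948965 d mm [ -0.0881   0.1178 -14.5614] turn deg [-0.0648 -0.0094 -0.0601] n 1 need 0.32
[[0.0, 0.0, 0.29, -0.01, 0.0, -0.01]]
```

servo_tool:
  motion:
    - [[0, 0, 0.1, -0.01, 0, -0.01], [0, 0, 0.1, 0, 0, 0], [0, 0, 0.05, 0, 0, 0], [0, 0, 0, 0, 0, 0], [0, 0, 0, 0, 0, 0]]

```text
clock: 18.65
position: [0.5876, -0.0342, 0.2222]
ee_rot: [-0.629, 0.777, -0.0, -0.0]
ft_force: [0.2, -0.2, -3.4]
grip_width: 0.102
```

```bash
python3 - <<'E'
from h import *
plan([.5875,-.0341,.2214],-.2103+np.pi/2)
E
```

```text
t 18.65 pos [ 0.5876 -0.0342  0.2222] yaw -1.7811736599272012 -> -1.7810963267948965 d mm [-0.1202  0.144  -0.7799] turn deg [ 0.0061 -0.0087 -0.0044] n 1 need 0.02
[[0.0, 0.0, 0.02, 0.0, 0.0, 0.0]]
```

servo_tool:
  motion:
    - [[0, 0, 0.02, 0, 0, 0], [0, 0, 0, 0, 0, 0], [0, 0, 0, 0, 0, 0]]

```text
clock: 18.95
position: [0.5878, -0.0342, 0.2215]
ee_rot: [-0.629, 0.777, -0.0, 0.0]
ft_force: [0.7, -0.7, -3.9]
grip_width: 0.104
```

```bash
python3 - <<'E'
from h import *
plan([.5875,-.0341,.2214],-.2103+np.pi/2)
c=cams.camera("side"); np.save("side12.npy",c,allow_pickle=True);o=status.get_obs()
overlay(c,[],265,215,80,75,8,"pics/s12.png")
overlay(c,[(JAMB,lambda a:place(JP,a,.012)[0],(0,255,0)),(LEAF,lambda a:leaf_world(a,o),(255,255,255))],265,215,80,75,8,"pics/ov12.png")
print(leaf_world([0,0,.012],o), place(JP,[.051,0,.032],.012))
w=cams.camera("wrist"); np.save("w12.npy",w,allow_pickle=True); cv2.imwrite("pics/w12.png",w["color"][:,:,::-1])
print(status.get_obs()["ft_force"],status.get_obs()["joint_velocities"])
E
```

```text
t 18.95 pos [ 0.5878 -0.0342  0.2215] yaw -1.781188473902807 -> -1.7810963267948965 d mm [-0.2963  0.1486 -0.1449] turn deg [-0.0383 -0.0037 -0.0053] n 1 need 0.01
[[0.0, 0.01, 0.0, -0.01, 0.0, 0.0]]
[ 0.5429 -0.025   0.0441] [[ 0.5425 -0.0244  0.044 ]]
[ 1.0504 -0.2542 -4.5724] [-0.0012  0.0004  0.0023  0.0022 -0.0007 -0.0006  0.0015]
```

View pics/s12.png

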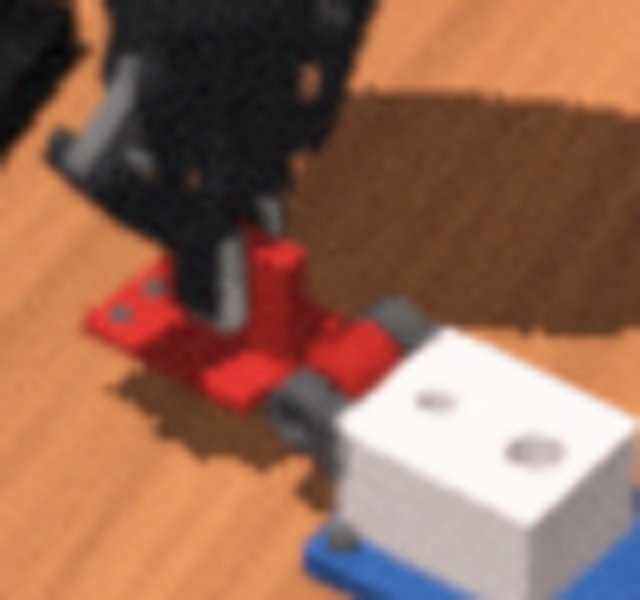

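View pics/ov12.png

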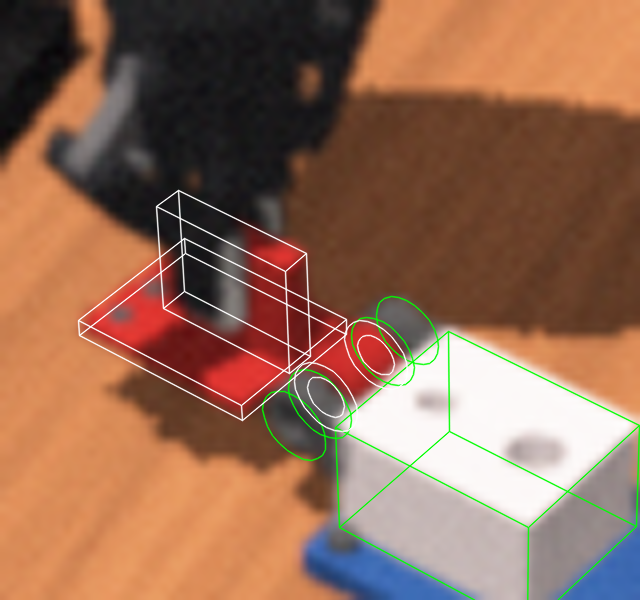

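View pics/w12.png

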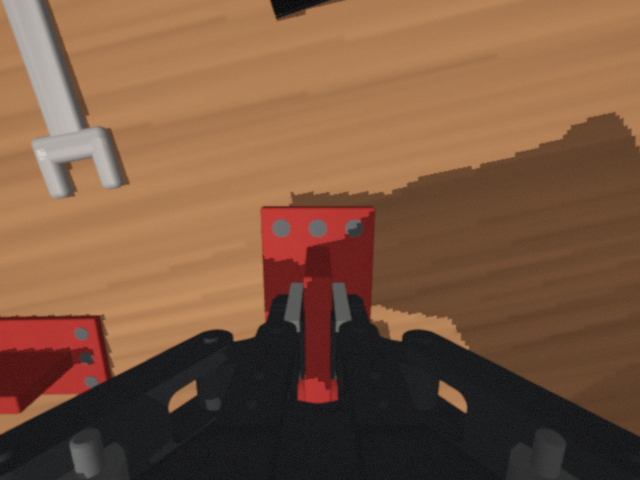

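```bash
python3 - <<'E'
from h import *
c=np.load("side12.npy",allow_pickle=True).item();o=status.get_obs()
overlay(c,[],294,246,32,30,12,"pics/a.png")
overlay(c,[(JAMB,lambda a:place(JP,a,.012)[0],(0,255,0)),(LEAF,lambda a:leaf_world(a,o),(255,255,255))],294,246,32,30,12,"pics/b.png")
cv2.imwrite("pics/ab12.png",np.hstack([cv2.imread("pics/a.png"),cv2.imread("pics/b.png")]))
E
```

```text
(no output)
```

View pics/ab12.png

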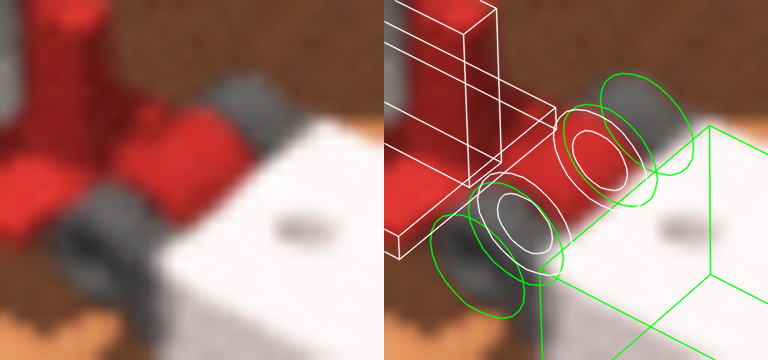

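Knuckle is centred in the gap to within about 1 mm, with no contact force. I'll make a final half-millimetre trim and let it settle.

servo_tool:
  motion:
    - [[-0.01, 0.01, 0, 0, 0, 0], [0, 0, 0, 0, 0, 0], [0, 0, 0, 0, 0, 0], [0, 0, 0, 0, 0, 0]]

```text
clock: 19.45
position: [0.5874, -0.0336, 0.2217]
ee_rot: [-0.629, 0.777, -0.0, 0.0]
ft_force: [0.4, -0.7, -3.4]
grip_width: 0.1
```

```bash
python3 - <<'E'
from h import *
F=[]
for i in range(5):
    c=cams.camera("side"); o=status.get_obs(); F.append(o["ft_force"])
print(np.mean(F,0),o["joint_velocities"],o["clock"],o["grip_width"])
print(leaf_world([0,0,.012],o), place(JP,[.051,0,.032],.012)); plan([.5875,-.0341,.2214],-.2103+np.pi/2)
E
```

```text
[ 0.0681  0.1274 -3.5191] [-0.0012 -0.0016  0.0002 -0.0003 -0.0001 -0.0004 -0.0018] 19.7 0.10299785532596696
[ 0.5425 -0.0243  0.0442] [[ 0.5425 -0.0244  0.044 ]]
t 19.70 pos [ 0.5874 -0.0336  0.2217] yaw -1.7812105657702653 -> -1.7810963267948965 d mm [ 0.0933 -0.5052 -0.2798] turn deg [-0.051  -0.0018 -0.0065] n 1 need 0.01
[[0.01, 0.0, 0.01, -0.01, 0.0, 0.0]]
```

Steady, only the leaf's weight on the wrist, and the bores agree within 0.3 mm by estimate. Handing in.

```bash
python3 -c "
from workcell import order
print(order.hand_in())"
```

```text
the job is handed in; nothing more can be done
None
```

The jamb block is home on the blue base and released. I then picked up the rightmost red leaf and handed in with its knuckle held level in the gap, at 19.7 s on the clock.

**Last checks:**
- **Block:** The side and wrist pictures show it flush on the plate, with peg tips visible in both holes. The gripper height at contact was 0.1909 m against an expected 0.1907 m. A fit of the block with its height left free gave 14.2 mm instead of 12 mm, which is within the roughly 2 mm camera calibration.
- **Alignment:** The leaf's bore was estimated at (0.5425, -0.0243, 0.0442) m and the block's at (0.5425, -0.0244, 0.0440) m. The side view agrees to about 1 mm.
- **Holding still:** The arm was still, and averaged wrist force was close to zero sideways and about -3.5 N vertically, roughly the leaf's own weight. So nothing was pushing on the block.

**Less than ideal:**
- The final seating push on the block briefly reached about 73 N at the wrist, below the 120 N limit. It shifted the block about 1.5 mm within the peg clearance, so I measured it again before placing the leaf.
- The arm blocked the top camera for the final check, so it rests on the side and wrist views only.

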